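Trip-test the flatness light box and set up the next valve plate

ROBOT

A 6-joint arm with a two-finger parallel gripper is mounted at the origin on the work surface. World frame = base frame: x ahead of the robot, y to its left, z up, the work surface at z = 0. Lengths are in mm, angles in rad, forces in N, time in s.
With the tool pointing down it reaches from about 350 to 875 mm from the base axis. Payload 4.2 kg.
Tool frame: the origin (TCP) lies midway between the tips of the shut fingers; the grasp point (between the pads) lies 19 mm behind it (arm.tcp_to_grasp is the distance from the TCP to the grasp point, in mm); z points along the fingers, y is the line along which they close (so a half turn about z gives the same grasp; the last joint's range is limited). The gripper opens to 85 mm and grips with 20 to 120 N. Pads are 22 mm wide; open, the fingers measure 114 mm over their backs; the gripper's body (76 mm by 85 mm) begins 54 mm behind the grasp point. The pads swing forward as they close: fully open they stand 13 mm farther back than shut.
Start: joints at [-0.958, 0.385, 0.008, 0, -1.194, -0.259], TCP at [216.555, -586.262, 231.312] pointing down, gripper open.
Joint ranges: [-3.14, 3.14], [-1.21, 2.06], [-1.07, 1.41], [-3.16, 2.05], [-2.99, -0.16], [-3.1, 3.1]. Speed limits (rad/s): [2.79, 2.79, 3.14, 3.14, 3.14, 3.14].

INTERFACE

Orientations are given as a unit quaternion [x, y, z, w].
In Python, from bench import arm gives the robot as it stands.
- The arm moves only by the tool arm_command, never from a script. Its argument "rows" is a list of rows, each a list of 2 entries, a list of its own where there are three numbers: the shift along the tool's x, y, z as a fraction of full scale, then the turn, a rotation vector about the tool's x, y, z as a fraction of full scale. In form: [[[x, y, z], [wx, wy, wz]], ...]. A call has 1 to 5 rows; each row is the pose to reach, as a shift and turn from the pose commanded when the call began, along the tool's axes at that moment, turning the shorter way round; what a row does not reach only later rows make up. Full scale, the value 1, is 0.25 m for a shift and 180 degrees for a turn. A row lasts 1/10 s, in which the tool goes at most 50 mm and 8.59 degrees, less where a joint would pass 70% of its speed; a pose out of reach is approached as far as the arm can. A call with a number of a shift or a turn outside -1 to 1 is refused whole. A call with a gripper value outside its range is refused whole. "grip" is the opening, from 0 (shut) to 1 (fully open), set as the call begins (left out, the last holds). The fingers move at their own pace and stop on an object; the grip force is fixed at half the most. Time passes only in rows, so rows that repeat a pose let the fingers close. It gives the time, the measured TCP pose, the force, the opening and the grip force at its end, in the units of the state.
- arm.read_state(): the state, without advancing time (a new reading comes with each control period).
- arm.get_image(name): name is "scene" or "side" or "wrist"; returns (picture, depth): 480x640x3 uint8, blue, green, red; 480x640 float32, mm along the optical axis (not along the pixel's ray), 0 where there is no reading.
- arm.camera_info(name): a dict with "fx", "fy", "cx", "cy" (pixels), "extrinsics" (4x4, takes a point from camera to world coordinates). Camera axes: x right, y down, z forward; pixel columns grow to the right and rows downward; lengths in mm; the calibration is good to about 2 mm. A picture is of the moment at which its call begins: read the wrist's pose just before it. camera_info takes no time and is no camera call; for the wrist camera it gives the pose at the moment of the call.
- arm.job_done(): hands the job in; it is judged then, once.
Trained networks look in the newest picture that a camera, given by its name, has taken for a name from the list of things; names that differ only in an ending like _2 or _b are one class to them, and where a whole thing is asked for, a point or a joint stands for the part that bears it (a point fixed in the world has none). Each returns a list of dicts, best first, with "score" (0 to 1); they miss things now and then, are a little off and sometimes report something else, mostly with a low value. They report only what shows in the picture. A call takes as long as a camera call. They do not tell look-alikes from the thing itself.
- arm.spot_in(camera, query): "position" ([column, row] in pixels, amid what is visible of it).
The state is a dict: "clock": time; "joints": joint angles; "joint_vel": joint speeds; "joint_efforts": joint torques, N m; "position": TCP position; "ee_rot": TCP orientation; "contact_force": force on the tool from outside, world axes, zero at the start; "wrist_torque": the same for the moment, N m; "gripper_width": finger opening in mm; "grasp_force": force on a finger pad.
Only numpy, scipy, OpenCV 4.12 (cv2) and the standard library are available. Lean on these libraries where they do the work, as an engineer would, in place of code of your own. Each camera call takes 0.05 s, during which the arm holds its last target. There are 200 camera calls.

TASK

Before the next flatness check, prove the light box's trip: press the yellow test button on the blue trip unit so that its red-balled lever drops, then lift the lever back up until it stays. Only after that, slide the carrier plate fully home under the light box, with the valve plate lying flat and lengthways in its middle. At any time, hang every empty wash basket by its handle on a double hook of the rack, one to a hook, and leave the cracked glass flat, the micrometer and the red spring seat where they are.

Things in the scene. Friction and masses are not known exactly. Their poses are not given: they have to be found in the camera images.
- basket1_mid (a point): blue open wash basket, 60 x 90 x 55 mm, 0.18 kg, with a rigid upright bail handle, 140 mm high over all; may be absent. Point: centre line, 70 mm above its underside; z up. The bail lies in the own y-z plane: its top is a flat strap along own y, 70 mm long, 14 mm wide (x), 8 mm thick, centred 65 mm above this point; legs at y = +-45 mm; 75 mm free below it. Same either way round
- basket2_mid (a point): green open wash basket, 60 x 90 x 55 mm, 0.18 kg, with a rigid upright bail handle, 140 mm high over all; may be absent. Point: centre line, 70 mm above its underside; z up. The bail lies in the own y-z plane: its top is a flat strap along own y, 70 mm long, 14 mm wide (x), 8 mm thick, centred 65 mm above this point; legs at y = +-45 mm; 75 mm free below it. Same either way round
- basket3_mid (a point): orange open wash basket, 60 x 90 x 55 mm, 0.18 kg, with a rigid upright bail handle, 140 mm high over all; may be absent. Point: centre line, 70 mm above its underside; z up. The bail lies in the own y-z plane: its top is a flat strap along own y, 70 mm long, 14 mm wide (x), 8 mm thick, centred 65 mm above this point; legs at y = +-45 mm; 75 mm free below it. Same either way round
- hook1 (a point): double hook 1 of 3 on the steel rack, 135 mm apart along own y, hook1 leftmost. Two level 8 mm prongs at y = +-25 mm run along own x from the crossbar (45 mm behind, own +x, same height) to upturned tips 36 mm in front, tips' tops 18 mm above this point. Point: level with the prongs' upper edge, 219 mm above the bench, midway. A hung bail's strap crosses both prongs. Nothing rises above the tips
- hook2 (a point): double hook 2 of 3 on the steel rack, 135 mm apart along own y, hook1 leftmost. Two level 8 mm prongs at y = +-25 mm run along own x from the crossbar (45 mm behind, own +x, same height) to upturned tips 36 mm in front, tips' tops 18 mm above this point. Point: level with the prongs' upper edge, 219 mm above the bench, midway. A hung bail's strap crosses both prongs. Nothing rises above the tips
- hook3 (a point): double hook 3 of 3 on the steel rack, 135 mm apart along own y, hook1 leftmost. Two level 8 mm prongs at y = +-25 mm run along own x from the crossbar (45 mm behind, own +x, same height) to upturned tips 36 mm in front, tips' tops 18 mm above this point. Point: level with the prongs' upper edge, 219 mm above the bench, midway. A hung bail's strap crosses both prongs. Nothing rises above the tips
- valve_plate_mid (a point): dark steel compressor valve plate, 100 (own x) x 60 (own y) x 16 mm (z), 0.5 kg, with black port marks on top, lying flat on the bench at first. Point: its centre, 8 mm above its underside
- carrier_top (a point): steel carrier plate on the ball-bearing slide, 140 (own x) x 120 (own y) x 12 mm, bare and flat. Point: centre of its top face, 33 mm above the bench; own +x is the way to the light box
- carrier_knob (a point): black upright cylindrical knob on a tongue at the carrier's front (robot side), 20 mm thick, 45 mm high. Point: 20 mm below its top, 25 mm above the tongue's top face
- carrier (a joint): travel of the carrier plate in m: 0 fully out, 0.16 fully home under the white light box (against its end stop); 1.5 N of friction, stays where left. The light box's front is 60 mm beyond the knob when home; slot 150 mm wide, roof 80 mm and top 140 mm above the bench
- button_top (a point): centre of the top of the yellow test button, 26 mm across, standing up from a black collar on the blue trip unit (120 x 190 x 80 mm), top 120 mm above the bench; pressed straight down
- button_cap (a joint): travel of the test button in m: 0 released, 0.006 fully down, about 5 N, springs back. From about 3.5 mm on it trips the lever
- lever_ball (a point): centre of the red ball, 26 mm across, at the end of the trip lever (a 10 mm rod 80 mm long); the line between pivot and ball is the lever. It may be held by the ball, which can turn in the grip
- lever_pivot (a point): pivot axis of the trip lever, along own y, 75 mm above the bench, in the trip unit's top; own x and z give the plane in which the lever swings. 95 mm to own +y of the button
- trip_lever (a joint): angle of the trip lever in rad: 0 up and armed, leaning 0.12 rad back (own +x) past upright, where its weight keeps it; 1.5 dropped forward towards own -x, nearly level. If let go beyond about 0.12 it falls to 1.5 in about a second
- optical_flat_mid (a point): cracked greenish glass optical flat, disc 100 mm across, 18 mm thick; point at its centre. Not to be moved
- micrometer_mid (a point): chrome micrometer lying flat, about 50 x 115 x 22 mm; point at its frame. Not to be moved
- spring_seat_mid (a point): red nylon spring seat, 60 mm across, 30 mm high; point at its centre. Not to be moved
Things that resemble listed ones, but are neither listed nor needed, are in the scene too. Of the things that look like the part that bears basket3_mid, take the one that is farthest to the robot's left at the start.

How it is judged:
By the outcome, as a careful person would: the job done as asked, in the order asked, and still so for the second after the job is handed in, with the robot touching nothing.
Of basket1, basket2, basket3 only 2 to 3 are there at a start; the rules pass over those that are not, and their reading is None.
At some moment in a run one of basket1, basket2, basket3, valve_plate may be knocked a few centimetres aside while the robot is not near it.
It also fails if it takes over 210 s, if anything falls off the work surface, if the arm or the gripper's body presses on something with over 40 N, if the wrist force passes 120 N, or if a joint passes its speed limit or range.

## Working session

There is one attempt and no reset: what is moved stays moved. The work goes in short steps, Python scripts to look and compute and a tool call to move; the robot and the scene stay as the last step left them, time stands still between calls to the robot, and variables do not carry over. Pictures are saved under pics/ and viewed, at most 14 in all, crops included, and the job is handed in when it is done.

Besides the shell and the picture viewer there is one more tool, called after "Request:" as a command line: name --argument value ..., lists and objects as JSON in quotes. arm_command: Moves the arm, as the interface text tells. Shift numbers are shares of 0.25 m and turn numbers shares of 180 degrees, none past 1 either way. Its arguments: {"type":"object","properties":{"rows":{"type":"array","items":{"type":"array"}},"grip":{"type":"number"}},"required":["rows"]}

```bash
ls; mkdir -p pics
cat > h.py <<'E'
import numpy as np, cv2
from bench import arm
from scipy.spatial.transform import Rotation as R
def shot(cam,name=None):
    ci=arm.camera_info(cam); im,d=arm.get_image(cam)
    if name: cv2.imwrite(f'pics/{name}.png',im)
    return im,d,ci
def world(ci,u,v,z):
    """pixel + depth -> world"""
    p=np.array([(u-ci['cx'])/ci['fx']*z,(v-ci['cy'])/ci['fy']*z,z,1.])
    return (np.array(ci['extrinsics'])@p)[:3]
def cloud(ci,d):
    v,u=np.mgrid[0:480,0:640]
    P=np.stack([(u-ci['cx'])/ci['fx']*d,(v-ci['cy'])/ci['fy']*d,d,np.ones_like(d)],-1)
    W=(P@np.array(ci['extrinsics']).T)[...,:3]; W[d<=0]=np.nan
    return W
def togo(target,yawdeg=None):
    """shift fractions in tool frame to target TCP (world)."""
    s=arm.read_state(); r=R.from_quat(s['ee_rot'])
    return r.inv().apply(np.array(target)-s['position'])/250
E
python3 - <<'E'
from h import *
s=arm.read_state();print({k:np.round(v,3) for k,v in s.items()})
for c in('scene','side'):
    im,d,ci=shot(c,c+'0'); W=cloud(ci,d)
    print(c,np.round(ci['extrinsics'],2).tolist(),ci['fx'])
    for q in ['basket1_mid','basket2_mid','basket3_mid','hook1','hook2','hook3','valve_plate_mid','carrier_top','carrier_knob','button_top','lever_ball','lever_pivot','optical_flat_mid','micrometer_mid','spring_seat_mid']:
        for r in arm.spot_in(c,q)[:4]:
            u,v=[int(round(x)) for x in r['position']]
            print(q,round(r['score'],2),(u,v),np.round(W[min(v,479),min(u,639)]))
E
```

```text
pics
{'clock': np.float64(0.0), 'joints': array([-0.958,  0.386,  0.007, -0.   , -1.194, -0.259]), 'joint_vel': array([-0.001, -0.   ,  0.   ,  0.   ,  0.   ,  0.   ]), 'joint_efforts': array([ 0.0000e+00, -3.9229e+01,  1.8840e+01,  4.1860e+00, -5.0000e-03,
       -0.0000e+00]), 'position': array([ 216.338, -585.742,  230.233]), 'ee_rot': array([-0.176,  0.984,  0.001, -0.   ]), 'contact_force': array([ 0.061,  0.093, -0.529]), 'wrist_torque': array([-0.018,  0.012, -0.044]), 'grasp_force': np.float64(0.0), 'gripper_width': np.float64(85.365)}
scene [[0.84, 0.45, -0.31, 833.72], [0.55, -0.69, 0.47, -583.65], [-0.01, -0.57, -0.82, 1062.86], [0.0, 0.0, 0.0, 1.0]] 491.9233615880498
basket1_mid 0.69 (349, 206) [399. 140.  -1.]
basket1_mid 0.54 (324, 305) [ 520. -162.   31.]
basket2_mid 0.76 (330, 235) [409.  31.  -2.]
basket3_mid 0.81 (269, 250) [ 357. -145.  108.]
basket3_mid 0.69 (391, 155) [402. 369.   1.]
hook1 0.85 (437, 217) [664.  65. 223.]
hook2 0.85 (437, 217) [664.  65. 223.]
hook3 0.85 (437, 217) [664.  65. 223.]
valve_plate_mid 0.74 (378, 190) [443. 222.  14.]
carrier_top 0.6
[... 1266 characters left out ...]
]
hook2 0.41 (333, 252) [ 524. -167.   34.]
hook3 0.57 (162, 314) [667. 203.  10.]
hook3 0.43 (219, 391) [424. 240.  21.]
hook3 0.41 (333, 252) [ 524. -167.   34.]
valve_plate_mid 0.79 (219, 390) [428. 238.  18.]
carrier_top 0.63 (333, 254) [ 519. -162.   34.]
carrier_knob 0.9 (335, 253) [ 516. -165.   37.]
carrier_knob 0.71 (369, 176) [ 555. -328.  155.]
button_top 0.43 (402, 178) [ 525. -428.  118.]
lever_ball 0.76 (371, 176) [ 549. -329.  157.]
lever_pivot 0.97 (378, 202) [ 524. -331.   93.]
lever_pivot 0.19 (335, 253) [ 516. -165.   37.]
optical_flat_mid 0.71 (426, 261) [ 355. -300.   22.]
micrometer_mid 0.54 (436, 236) [ 393. -403.   17.]
spring_seat_mid 0.95 (283, 280) [555. -36.  15.]
```

View pics/scene0.png

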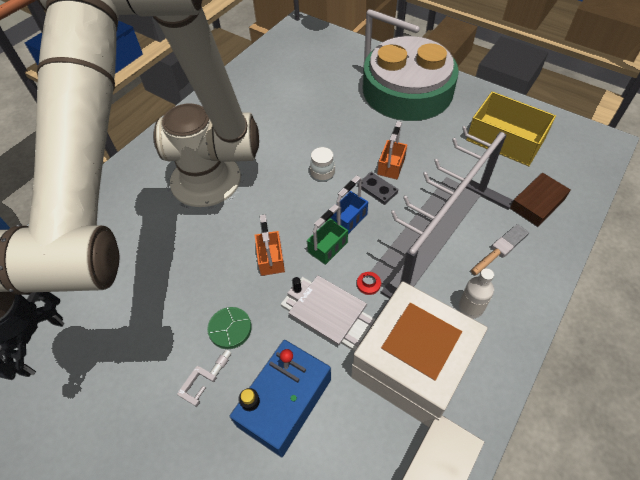

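View pics/side0.png

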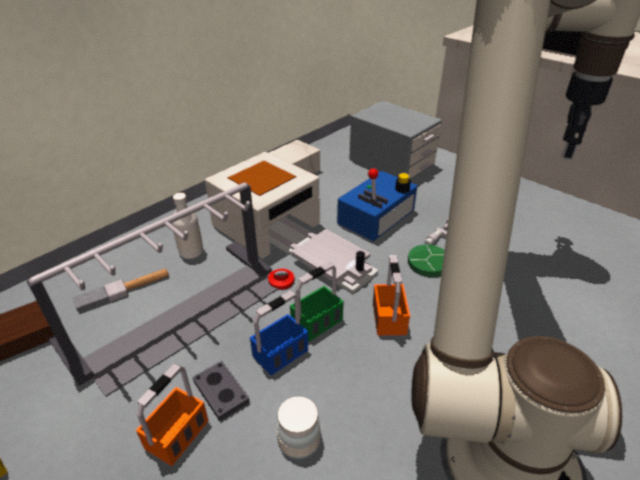

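The scene shows two orange baskets at (392,158) and (269,250), blue at (350,208), green at (328,238), and the valve plate at (378,187). The carrier is at (325,307) with its knob at (297,285). The trip unit is at (283,395), with the button at (248,398) and the ball at (287,355). Candidates for basket3 are the orange at scene (392,158), robot's left, y≈370, and the orange at (269,250), y≈-145. I choose the left one and check it in a close crop.

```bash
cat >> h.py <<'E'
def rect(P):
    (c,(w,h),a)=cv2.minAreaRect(P[:,:2].astype(np.float32))
    if w<h: w,h,a=h,w,a+90
    return np.round(c,1),round(w,1),round(h,1),round((a+90)%180-90,1)
def sel(W,x,y,z):
    m=np.ones(W.shape[:2],bool)
    for i,l in enumerate((x,y,z)): m&=(W[...,i]>l[0])&(W[...,i]<l[1])
    return m
E
python3 - <<'E'
from h import *
D={}
for c in('scene','side'):
    im,d,ci=shot(c); W=cloud(ci,d); D[c]=(im,W)
    for n,(x,y,z) in dict(b3=((360,520),(290,430),(127,150)),b1=((370,520),(50,150),(127,150)),b2=((370,520),(-80,40),(127,150)),bO=((300,400),(-200,-100),(127,150)),
      plate=((390,500),(170,290),(8,30)),carrier=((440,640),(-270,-80),(29,37)),knob=((400,530),(-220,-60),(55,90)),button=((480,580),(-500,-380),(112,128)),ball=((480,620),(-390,-280),(135,175)),unit=((440,680),(-540,-280),(74,84)),bar=((560,760),(-60,420),(205,240)),box=((550,900),(-420,-60),(134,146))).items():
        P=W[sel(W,x,y,z)]
        if len(P)>8: print(c,n,len(P),rect(P),'z',np.round(np.percentile(P[:,2],[5,50,95])), 'mean',np.round(P.mean(0),1))
im1=cv2.resize(D['scene'][0][110:330,230:450],(400,400));im2=cv2.resize(D['side'][0][240:480,120:420],(400,320))
cv2.imwrite('pics/crop1.png',np.hstack([im1,cv2.copyMakeBorder(im2,0,80,0,0,0)]))
# orthographic height-coded view of tall stuff (rack)
o=np.zeros((600,400,3),np.uint8)
for c in D:
    im,W=D[c]; m=sel(W,(400,800),(-150,450),(190,250)); P=W[m]
    o[(450-P[:,1]).astype(int).clip(0,599),(P[:,0]-400).astype(int)]=(0,255,0) if c=='scene' else (0,0,255)
cv2.imwrite('pics/rack.png',o)
E
```

```text
scene b3 126 (array([422.5, 331. ]), 82.3, 14.8, -74.6) z [132. 137. 140.] mean [423.5 328.9 136.6]
scene b1 186 (array([420.2,  96.1]), 88.7, 16.5, 84.5) z [130. 137. 140.] mean [421.3  97.1 136.3]
scene b2 207 (array([424.1,  -7.4]), 84.9, 17.1, 83.8) z [131. 137. 141.] mean [424.9  -8.2 136.7]
scene bO 147 (array([ 328.9, -121.4]), 70.4, 14.5, -45.8) z [132. 138. 140.] mean [ 331.2 -124.1  136.9]
scene plate 642 (array([438.3, 244.3]), 100.8, 88.3, -9.0) z [10. 15. 19.] mean [436.9 235.   14.8]
scene carrier 2649 (array([ 520.7, -164.2]), 161.0, 121.2, -0.3) z [29. 32. 35.] mean [ 530.3 -166.    32. ]
scene knob 84 (array([ 443.8, -164.4]), 18.4, 18.2, -30.5) z [56. 74. 79.] mean [ 445.5 -165.8   71.3]
scene button 148 (array([ 529.9, -437.4]), 25.8, 23.3, -47.2) z [115. 118. 121.] mean [ 530.6 -438.5  118.2]
scene ball 144 (array([ 557.2, -342.6]), 23.3, 23.1, -56.0) z [153. 162. 167.] mean [ 558.4 -343.9  161. ]
scene unit 4865 (array([ 568.1, -386.8]), 190.3, 120.4, -88.1) z [76. 79. 82.] mean [ 574.8 -393.5   78.7]
scene bar 1808 (array([631.7, 176. ]), 440.4, 94.9, 86.9) z [2
[... 682 characters left out ...]
-163.6]), 162.1, 124.1, -0.5) z [31. 34. 36.] mean [ 530.7 -161.3   33.7]
side knob 118 (array([ 442.2, -162. ]), 19.7, 18.8, 79.5) z [56. 72. 80.] mean [ 441.2 -159.7   70.2]
side button 69 (array([ 530.1, -438.4]), 26.3, 25.0, -67.1) z [114. 119. 122.] mean [ 528.  -435.2  118.8]
side ball 106 (array([ 555.1, -338.5]), 24.6, 21.8, 10.4) z [139. 159. 168.] mean [ 552.5 -337.6  157.1]
side unit 1461 (array([ 567.7, -385.2]), 194.0, 123.1, -88.8) z [77. 81. 83.] mean [ 563.9 -371.    80.4]
side bar 2768 (array([629.8, 176.3]), 437.5, 96.0, 86.2) z [212. 220. 229.] mean [652.9 200.3 219.9]
side box 3222 (array([ 705.5, -202.7]), 313.4, 278.6, 0.8) z [138. 142. 145.] mean [ 748.8 -163.3  141.8]
```

View pics/crop1.png

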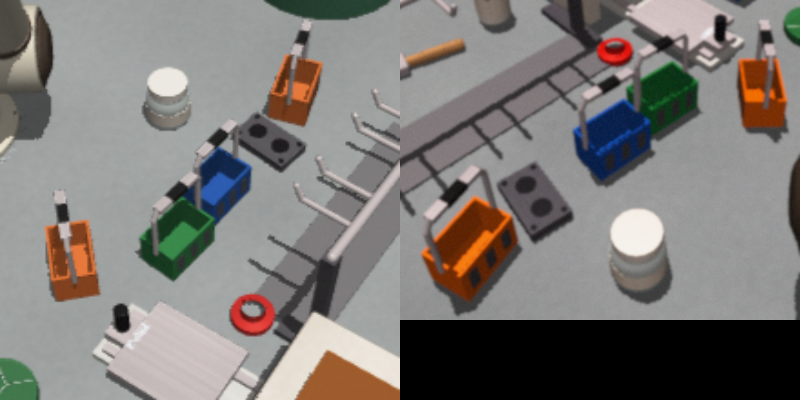

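View pics/rack.png

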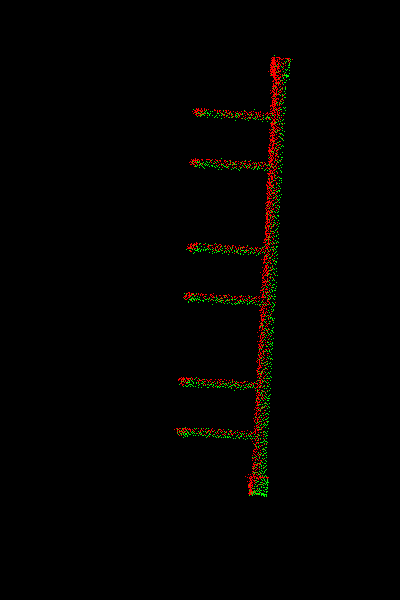

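The crops show all four baskets empty and the left orange one is the right choice. The ortho map shows six prongs, paired at y≈(337,287), (202,153) and (68,18), with the rack yawed about -3.6°. I start with the button.

```bash
cat >> h.py <<'E'
def plan(target,yaw=None):
    """tool-frame fractions to reach target TCP, tool down, tool y at yaw deg (mod 180)"""
    s=arm.read_state(); r=R.from_quat(s['ee_rot'])
    y=r.apply([0,1,0]); y0=np.degrees(np.arctan2(y[1],y[0]))
    if yaw is None: yaw=y0
    yaw=y0+(yaw-y0+90)%180-90
    a=np.radians(yaw); Y=np.array([np.cos(a),np.sin(a),0]); Z=np.array([0,0,-1.])
    g=R.from_matrix(np.stack([np.cross(Y,Z),Y,Z],1))
    d=np.array(target)-s['position']
    print('shift',np.round(r.inv().apply(d)/250,4).tolist(),'turn',np.round((r.inv()*g).as_rotvec()/np.pi,4).tolist(),'dist',round(np.linalg.norm(d)),'yaw0',round(y0,1),'q6',round(float(np.degrees(s['joints'][5]))))
E
python3 - <<'E'
from h import *
plan([530,-437.8,150],90)
E
```

```text
shift [-1.3819, 0.1226, 0.3253] turn [0.0, -0.0, 0.1126] dist 356 yaw0 110.3 q6 -15
```

Request:
arm_command --rows '[[[-0.2, 0.02, 0], [0, 0, 0.04]], [[-0.4, 0.04, 0], [0, 0, 0.08]], [[-0.6, 0.06, 0], [0, 0, 0.1126]], [[-0.8, 0.08, 0], [0, 0, 0.1126]], [[-1, 0.1, 0], [0, 0, 0.1126]]]' --grip 0

```text
clock: 2.2
position: [442.9, -475.7, 231.6]
ee_rot: [0.0, 1.0, -0.0, 0.0]
contact_force: [0.5, -1.1, -0.3]
gripper_width: 12.1
grasp_force: 0.0
```

Run:
```python
from h import *
plan([530,-437.8,150],90)
```

```text
shift [-0.3484, 0.1516, 0.3263] turn [-0.0001, 0.0001, -0.0] dist 125 yaw0 90.0 q6 -57
```

Request:
arm_command --rows '[[[-0.18, 0.08, 0.1], [0, 0, 0]], [[-0.348, 0.152, 0.2], [0, 0, 0]], [[-0.348, 0.152, 0.326], [0, 0, 0]], [[-0.348, 0.152, 0.326], [0, 0, 0]], [[-0.348, 0.152, 0.326], [0, 0, 0]]]'

```text
clock: 2.7
position: [527.9, -439.0, 149.8]
ee_rot: [-0.0, 1.0, -0.0, -0.001]
contact_force: [0.2, -0.7, 1.2]
gripper_width: -0.2
grasp_force: 0.0
```

Request:
arm_command --rows '[[[0, 0, 0.06], [0, 0, 0]], [[0, 0, 0.1], [0, 0, 0]], [[0, 0, 0.12], [0, 0, 0]], [[0, 0, 0.13], [0, 0, 0]], [[0, 0, 0.14], [0, 0, 0]]]'

```text
clock: 3.2
position: [527.7, -439.6, 116.5]
ee_rot: [0.0, 1.0, -0.001, -0.0]
contact_force: [-4.0, -0.4, 4.4]
gripper_width: -0.2
grasp_force: 2.5
```

Request:
arm_command --rows '[[[0, 0, 0.004], [0, 0, 0]], [[0, 0, 0.008], [0, 0, 0]], [[0, 0, 0.01], [0, 0, 0]], [[0, 0, 0.01], [0, 0, 0]]]'

```text
clock: 3.6
position: [527.9, -439.5, 114.1]
ee_rot: [-0.0, 1.0, -0.001, -0.0]
contact_force: [-5.1, 0.1, 7.7]
gripper_width: -0.0
grasp_force: 4.0
```

Run:
```python
from h import *
for c in('scene','side'):
    im,d,ci=shot(c); W=cloud(ci,d)
    hsv=cv2.cvtColor(im,cv2.COLOR_BGR2HSV)
    red=((hsv[...,0]<6)|(hsv[...,0]>174))&(hsv[...,1]>170)&(hsv[...,2]>80)
    P=W[red&sel(W,(400,640),(-420,-270),(30,200))]
    print(c,len(P),len(P) and (rect(P),P.mean(0)))
print(arm.read_state()['contact_force'],arm.read_state()['position'])
```

```text
scene 107 ((array([ 529.6, -346. ]), 21.5, 18.0, 39.6), array([ 530.52495277, -345.93892511,  159.97722121]))
side 57 ((array([ 519.4, -338.2]), 16.6, 11.9, 40.5), array([ 519.14196452, -337.2804391 ,  157.27656626]))
[-5.20707648 -0.70374342  8.21113071] [ 527.86122627 -439.50843881  114.0909943 ]
```

Request:
arm_command --rows '[[[0, 0, -0.1], [0, 0, 0]], [[0, 0, -0.25], [0, 0, 0]], [[0.12, 0.15, -0.25], [0, 0, 0]], [[0.24, 0.3, -0.25], [0, 0, 0]], [[0.244, 0.39, -0.25], [0, 0, 0]]]' --grip 0.8

```text
clock: 4.2
position: [464.2, -338.6, 174.4]
ee_rot: [0.001, 1.0, 0.001, -0.0]
contact_force: [0.1, -0.7, -0.2]
gripper_width: 67.9
grasp_force: 0.0
```

Run:
```python
from h import *
for c in('scene','side','wrist'):
    im,d,ci=shot(c,c+'1'); W=cloud(ci,d)
    hsv=cv2.cvtColor(im,cv2.COLOR_BGR2HSV)
    red=((hsv[...,0]<6)|(hsv[...,0]>174))&(hsv[...,1]>170)&(hsv[...,2]>60)
    P=W[red&sel(W,(400,640),(-420,-270),(30,200))]
    print(c,len(P),len(P) and (rect(P),P.mean(0),P.max(0)))
plan([467,-341,150],90)
```

```text
scene 113 ((array([ 487.3, -345.5]), 21.9, 21.4, 36.5), array([ 487.69971806, -346.0739922 ,  132.57605152]), array([ 496.72502614, -333.87998563,  139.38899887]))
side 74 ((array([ 494.9, -377.9]), 104.6, 19.4, -62.6), array([ 475.58799157, -340.74698232,  125.00779162]), array([ 527.65779946, -331.09814866,  134.22331572]))
wrist 1396 ((array([ 482.6, -339.1]), 40.8, 23.4, 35.5), array([ 473.76762155, -344.17664943,  123.75936685]), array([ 505.9266148 , -332.50980621,  128.25858198]))
shift [0.0043, -0.0036, 0.1012] turn [-0.0001, 0.0008, 0.0007] dist 25 yaw0 90.1 q6 -70
```

View pics/wrist1.png

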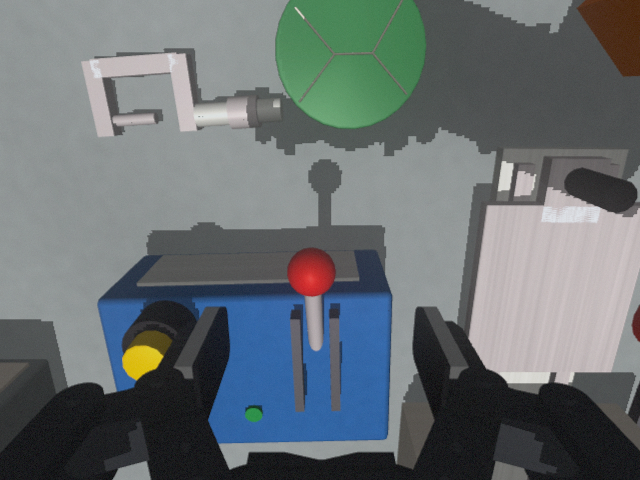

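The wrist view shows the red ball at (311,272), still falling between the fingers. The rod runs back to the slot at (316,348), and the button is at (147,357). I wait and measure again.

Request:
arm_command --rows '[[[0, 0, -0.06], [0, 0, 0]], [[0, 0, -0.06], [0, 0, 0]], [[0, 0, -0.06], [0, 0, 0]], [[0, 0, -0.06], [0, 0, 0]], [[0, 0, -0.06], [0, 0, 0]]]'

```text
clock: 4.85
position: [467.1, -341.4, 188.9]
ee_rot: [0.0, 1.0, 0.0, -0.001]
contact_force: [-0.2, 0.6, -0.6]
gripper_width: 68.0
grasp_force: 0.0
```

Run:
```python
from h import *
for k in range(2):
  for c in('scene','wrist'):
    im,d,ci=shot(c); W=cloud(ci,d)
    hsv=cv2.cvtColor(im,cv2.COLOR_BGR2HSV)
    red=((hsv[...,0]<6)|(hsv[...,0]>174))&(hsv[...,1]>170)&(hsv[...,2]>60)
    P=W[red&sel(W,(400,540),(-380,-300),(30,200))]
    print(c,len(P),len(P) and (rect(P),P.mean(0).round(1),P.max(0).round(1)))
plan([468,-341,125],90)
```

```text
scene 101 ((array([ 470.4, -346.7]), 21.3, 20.9, -58.9), array([ 470.9, -346.6,   98. ]), array([ 479.8, -334.5,  104.9]))
wrist 973 ((array([ 468. , -344.3]), 21.8, 21.7, -52.7), array([ 467. , -344.6,  101.8]), array([ 479.1, -333.2,  106.1]))
scene 102 ((array([ 469.3, -346.2]), 22.0, 21.3, 5.3), array([ 470.8, -346.5,   98. ]), array([ 480.7, -335.4,  106.9]))
wrist 971 ((array([ 467.7, -344.5]), 22.7, 21.0, 85.9), array([ 467. , -344.6,  101.8]), array([ 478.5, -333.1,  105.8]))
shift [-0.0032, 0.0011, 0.258] turn [0.0001, -0.0001, -0.0] dist 65 yaw0 90.0 q6 -70
```

Request:
arm_command --rows '[[[-0.004, -0.012, 0.15], [0, 0, 0]], [[-0.004, -0.012, 0.32], [0, 0, 0]], [[-0.004, -0.012, 0.476], [0, 0, 0]], [[-0.004, -0.012, 0.476], [0, 0, 0]], [[-0.004, -0.012, 0.476], [0, 0, 0]]]'

```text
clock: 5.55
position: [468.6, -344.6, 71.2]
ee_rot: [-0.0, 1.0, -0.0, -0.0]
contact_force: [0.8, -0.3, 1.2]
gripper_width: 68.6
grasp_force: 0.0
```

Request:
arm_command --rows '[[[0, 0, 0], [0, 0, 0]], [[0, 0, 0], [0, 0, 0]], [[0, 0, 0], [0, 0, 0]], [[0, 0, 0], [0, 0, 0]], [[0, 0, 0], [0, 0, 0]]]' --grip 0

```text
clock: 6.05
position: [469.3, -344.3, 73.0]
ee_rot: [-0.0, 1.0, -0.001, 0.001]
contact_force: [-0.9, 2.8, 6.2]
gripper_width: 22.8
grasp_force: 58.4
```

Run:
```python
from h import *
piv=np.array([546.6,-342.2,75]);y=np.radians(1.8)
def ball(t): # trip angle
    a=t-0.12; return piv+80*np.array([-np.sin(a)*np.cos(y),-np.sin(a)*np.sin(y),np.cos(a)])
b0=ball(1.5)
for t in np.linspace(1.5,0.04,13)[1:]:
    d=ball(t)-b0; print(round(t,2),np.round([-d[0]/250,d[1]/250,-d[2]/250],3))
print(b0, arm.read_state()['grasp_force'])
```

```text
1.38 [-0.01   0.    -0.038]
1.26 [-0.024  0.001 -0.074]
1.14 [-0.042  0.001 -0.108]
1.01 [-0.065  0.002 -0.14 ]
0.89 [-0.091  0.003 -0.169]
0.77 [-0.12   0.004 -0.194]
0.65 [-0.153  0.005 -0.216]
0.53 [-0.188  0.006 -0.233]
0.4 [-0.224  0.007 -0.246]
0.28 [-0.262  0.008 -0.255]
0.16 [-0.301  0.009 -0.259]
0.04 [-0.34   0.011 -0.258]
[ 468.09047641 -344.66726118   90.1712665 ] 58.40032875537872
```

Request:
arm_command --rows '[[[0, 0, 0], [0, 0, 0]], [[0, 0, 0], [0, 0, 0]], [[0, 0, 0.026], [0, 0, 0]], [[0, 0, 0.026], [0, 0, 0]], [[0, 0, 0.026], [0, 0, 0]]]' --grip 0.55

```text
clock: 6.55
position: [467.9, -344.2, 63.7]
ee_rot: [0.0, 1.0, 0.0, -0.001]
contact_force: [-0.3, 0.2, -0.0]
gripper_width: 46.9
grasp_force: 0.0
```

Request:
arm_command --rows '[[[0, 0, 0], [0, 0, 0]], [[0, 0, 0], [0, 0, 0]], [[0, 0, 0], [0, 0, 0]], [[0, 0, 0], [0, 0, 0]], [[0, 0, 0], [0, 0, 0]]]' --grip 0

```text
clock: 7.05
position: [468.3, -344.2, 64.4]
ee_rot: [-0.0, 1.0, -0.0, 0.0]
contact_force: [-0.3, 1.2, 1.0]
gripper_width: 23.1
grasp_force: 58.6
```

Request:
arm_command --rows '[[[-0.01, 0, -0.038], [0, 0, 0]], [[-0.024, 0.001, -0.074], [0, 0, 0]], [[-0.042, 0.001, -0.108], [0, 0, 0]], [[-0.065, 0.002, -0.14], [0, 0, 0]], [[-0.091, 0.003, -0.169], [0, 0, 0]]]'

```text
clock: 7.55
position: [490.4, -343.5, 107.0]
ee_rot: [0.0, 1.0, 0.0, -0.001]
contact_force: [-1.6, -2.2, -4.3]
gripper_width: 23.2
grasp_force: 58.9
```

Request:
arm_command --rows '[[[-0.029, 0.001, -0.025], [0, 0, 0]], [[-0.062, 0.002, -0.047], [0, 0, 0]], [[-0.097, 0.003, -0.064], [0, 0, 0]], [[-0.133, 0.004, -0.077], [0, 0, 0]], [[-0.171, 0.005, -0.086], [0, 0, 0]]]'

```text
clock: 8.05
position: [535.8, -342.6, 127.4]
ee_rot: [0.0, 1.0, -0.0, 0.002]
contact_force: [4.7, -6.5, -13.5]
gripper_width: 16.4
grasp_force: 22.0
```

Request:
arm_command --rows '[[[-0.039, 0.001, -0.004], [0, 0, 0]], [[-0.07, 0.003, -0.003], [0, 0, 0]], [[-0.082, 0.003, -0.002], [0, 0, 0]], [[-0.082, 0.003, -0.002], [0, 0, 0]]]'

```text
clock: 8.45
position: [555.2, -341.1, 128.9]
ee_rot: [-0.0, 1.0, -0.0, 0.001]
contact_force: [-0.1, -0.6, -0.2]
gripper_width: -0.1
grasp_force: 0.0
```

```bash
cat >> h.py <<'E'
def red(c):
    im,d,ci=shot(c); W=cloud(ci,d)
    hsv=cv2.cvtColor(im,cv2.COLOR_BGR2HSV)
    m=((hsv[...,0]<6)|(hsv[...,0]>174))&(hsv[...,1]>170)&(hsv[...,2]>60)
    P=W[m&sel(W,(400,640),(-390,-300),(85,200))]
    print(c,len(P),len(P) and (rect(P),P.mean(0).round(1)))
E
python3 - <<'E'
from h import *
red('scene');red('side')
s=arm.read_state();print(s['position'],s['contact_force'],s['gripper_width'])
E
```

```text
scene 89 ((array([ 484.4, -347.9]), 21.3, 16.6, -26.1), array([ 486.4, -348. ,  131.8]))
side 0 0
[ 554.30575522 -341.26926326  128.75906809] [-0.80691146 -0.04648005  0.07715639] 0.05062305052824263
```

The ball slipped out because the grip was below its centre. The equal widths at TCP z 73 and 64.4 put the best height at about 68.5. I retry there.

Request:
arm_command --rows '[[[0, 0, -0.16], [0, 0, 0]], [[0.1, -0.005, -0.16], [0, 0, 0]], [[0.25, -0.01, -0.16], [0, 0, 0]], [[0.34, -0.013, -0.16], [0, 0, 0]], [[0.34, -0.013, -0.16], [0, 0, 0]]]' --grip 0.7

```text
clock: 9.05
position: [466.2, -344.6, 169.3]
ee_rot: [0.001, 1.0, 0.0, -0.0]
contact_force: [0.2, -0.4, -0.3]
gripper_width: 60.2
grasp_force: 0.0
```

Run:
```python
from h import *
red('wrist');red('scene');plan([468,-344.5,69],90)
```

```text
wrist 1141 ((array([ 467.9, -344.4]), 22.2, 21.9, -59.9), array([ 466.7, -344.5,  101.8]))
scene 104 ((array([ 469. , -345.8]), 22.4, 22.0, -71.2), array([ 470.7, -346.5,   98. ]))
shift [0.0049, 0.0023, 0.4013] turn [-0.0002, 0.0004, -0.0002] dist 100 yaw0 90.0 q6 -70
```

Request:
arm_command --rows '[[[0, 0, 0.18], [0, 0, 0]], [[0, 0, 0.36], [0, 0, 0]], [[0, 0, 0.402], [0, 0, 0]], [[0, 0, 0.402], [0, 0, 0]], [[0, 0, 0.402], [0, 0, 0]]]'

```text
clock: 9.65
position: [471.1, -345.5, 69.7]
ee_rot: [-0.001, 1.0, -0.001, 0.001]
contact_force: [0.0, 0.0, 0.9]
gripper_width: 59.8
grasp_force: 0.0
```

Request:
arm_command --rows '[[[0, 0, 0], [0, 0, 0]], [[0, 0, 0], [0, 0, 0]], [[0, 0, 0], [0, 0, 0]], [[0, 0, 0], [0, 0, 0]], [[0, 0, 0], [0, 0, 0]]]' --grip 0

```text
clock: 10.15
position: [470.3, -344.3, 70.1]
ee_rot: [0.0, 1.0, -0.0, 0.001]
contact_force: [-0.3, 4.8, 5.5]
gripper_width: 23.1
grasp_force: 58.4
```

Request:
arm_command --rows '[[[-0.01, 0, -0.038], [0, 0, 0]], [[-0.024, 0.001, -0.074], [0, 0, 0]], [[-0.042, 0.001, -0.108], [0, 0, 0]], [[-0.065, 0.002, -0.14], [0, 0, 0]], [[-0.091, 0.003, -0.169], [0, 0, 0]]]'

```text
clock: 10.65
position: [491.2, -343.6, 110.3]
ee_rot: [0.0, 1.0, 0.001, -0.001]
contact_force: [0.0, 0.7, -7.7]
gripper_width: 22.8
grasp_force: 59.0
```

Run:
```python
from h import *
s=arm.read_state();print(s['position'],s['contact_force'],s['gripper_width'],s['wrist_torque'])
red('scene');red('side')
```

```text
[ 491.21972861 -343.63045215  110.34421836] [ 0.02308715  0.66647168 -7.70913133] 22.771855621153122 [ 0.23433663  0.24112565 -0.13163766]
scene 42 ((array([ 495.1, -341.2]), 20.4, 7.9, -60.0), array([ 495.3, -342.4,  134.8]))
side 42 ((array([ 480.9, -345.2]), 22.6, 11.0, -61.9), array([ 480., -343.,  136.]))
```

Request:
arm_command --rows '[[[-0.029, 0.001, -0.022], [0, 0, 0]], [[-0.062, 0.002, -0.042], [0, 0, 0]], [[-0.097, 0.003, -0.058], [0, 0, 0]], [[-0.115, 0.003, -0.064], [0, 0, 0]], [[-0.133, 0.004, -0.068], [0, 0, 0]]]'

```text
clock: 11.25
position: [526.9, -343.8, 129.1]
ee_rot: [-0.0, 1.0, -0.001, 0.001]
contact_force: [-0.0, 0.6, 0.1]
gripper_width: 0.3
grasp_force: 0.0
```

Run:
```python
from h import *
s=arm.read_state();print(s['position'],s['contact_force'],s['gripper_width'],s['wrist_torque'])
red('scene');red('side')
```

```text
[ 526.88606342 -343.80077248  129.06754412] [-0.03824798  0.59622116  0.1393737 ] 0.27659372461337295 [0.06873549 0.02777572 0.02649045]
scene 0 0
side 46 ((array([ 470.4, -336.3]), 13.4, 12.3, -32.6), array([ 469.8, -336.5,  111.2]))
```

It slipped again toward the tips. I grip lower, move slower, and watch the settled force.

Request:
arm_command --rows '[[[0, 0, -0.12], [0, 0, 0]], [[0.1, -0.003, -0.16], [0, 0, 0]], [[0.2, -0.005, -0.16], [0, 0, 0]], [[0.235, -0.005, -0.16], [0, 0, 0]], [[0.235, -0.005, -0.16], [0, 0, 0]]]' --grip 0.6

```text
clock: 11.85
position: [465.5, -344.5, 168.0]
ee_rot: [0.0, 1.0, -0.0, 0.0]
contact_force: [0.8, -0.4, 0.1]
gripper_width: 51.3
grasp_force: 0.0
```

Run:
```python
from h import *
s=arm.read_state();print(s['position'])
red('wrist');plan([468,-344.5,63],90)
```

```text
[ 465.48930908 -344.50053789  167.99376539]
wrist 1166 ((array([ 467.7, -344.8]), 22.0, 22.0, 23.5), array([ 466.7, -344.6,  101.7]))
shift [-0.0056, 0.0007, 0.4193] turn [-0.0002, 0.0003, -0.0001] dist 105 yaw0 90.0 q6 -70
```

Request:
arm_command --rows '[[[0.002, 0, 0.2], [0, 0, 0]], [[0.002, 0, 0.38], [0, 0, 0]], [[0.002, 0, 0.42], [0, 0, 0]], [[0.002, 0, 0.42], [0, 0, 0]], [[0.002, 0, 0.42], [0, 0, 0]]]'

```text
clock: 12.4
position: [468.0, -345.0, 63.9]
ee_rot: [-0.001, 1.0, -0.001, 0.001]
contact_force: [0.4, 0.6, 0.4]
gripper_width: 50.7
grasp_force: 0.0
```

Request:
arm_command --rows '[[[0, 0, 0], [0, 0, 0]], [[0, 0, 0], [0, 0, 0]], [[0, 0, 0], [0, 0, 0]], [[0, 0, 0], [0, 0, 0]], [[0, 0, 0], [0, 0, 0]]]' --grip 0

```text
clock: 12.9
position: [467.4, -344.3, 64.6]
ee_rot: [-0.0, 1.0, -0.001, 0.002]
contact_force: [-0.4, 2.6, 6.5]
gripper_width: 23.4
grasp_force: 58.4
```

Request:
arm_command --rows '[[[-0.01, 0, -0.036], [0, 0, 0]], [[-0.024, 0.001, -0.07], [0, 0, 0]], [[-0.033, 0.001, -0.088], [0, 0, 0]], [[-0.033, 0.001, -0.088], [0, 0, 0]], [[-0.033, 0.001, -0.088], [0, 0, 0]]]'

```text
clock: 13.4
position: [473.3, -343.9, 83.9]
ee_rot: [0.001, 1.0, 0.0, -0.001]
contact_force: [-2.6, -2.4, -3.9]
gripper_width: 23.2
grasp_force: 58.9
```

The settled force is purely tangential, so the lever is weighty and damped. A slow lift is the answer.

Run:
```python
import numpy as np
f=lambda t:np.array([-.08*-0 ,0,0])
def P(t):
    a=t-.12; return np.array([80*np.sin(a),-2.5*np.sin(a),-80*np.cos(a)])/250
t=np.r_[1.2,1.2-0.06*np.arange(1,21)]
for k in range(0,20,5):
    print([[round(float(x),3) for x in P(t[k+i])-P(t[k])] for i in range(1,6)], t[k+5])
```

```text
[[-0.01, 0.0, -0.017], [-0.02, 0.001, -0.033], [-0.032, 0.001, -0.048], [-0.044, 0.001, -0.063], [-0.057, 0.002, -0.077]] 0.8999999999999999
[[-0.014, 0.0, -0.013], [-0.029, 0.001, -0.025], [-0.044, 0.001, -0.037], [-0.061, 0.002, -0.047], [-0.077, 0.002, -0.056]] 0.6
[[-0.017, 0.001, -0.008], [-0.035, 0.001, -0.016], [-0.053, 0.002, -0.022], [-0.072, 0.002, -0.027], [-0.09, 0.003, -0.031]] 0.30000000000000004
[[-0.019, 0.001, -0.003], [-0.038, 0.001, -0.005], [-0.057, 0.002, -0.005], [-0.076, 0.002, -0.005], [-0.096, 0.003, -0.003]] 0.0
```

Request:
arm_command --rows '[[[-0.01, 0, -0.017], [0, 0, 0]], [[-0.02, 0.001, -0.033], [0, 0, 0]], [[-0.032, 0.001, -0.048], [0, 0, 0]], [[-0.044, 0.001, -0.063], [0, 0, 0]], [[-0.057, 0.002, -0.077], [0, 0, 0]]]'

```text
clock: 13.9
position: [488.9, -343.6, 103.9]
ee_rot: [-0.0, 1.0, -0.0, 0.0]
contact_force: [-0.6, -3.6, -4.7]
gripper_width: 23.2
grasp_force: 58.9
```

Request:
arm_command --rows '[[[-0.014, 0, -0.013], [0, 0, 0]], [[-0.029, 0.001, -0.025], [0, 0, 0]], [[-0.044, 0.001, -0.037], [0, 0, 0]], [[-0.061, 0.002, -0.047], [0, 0, 0]], [[-0.061, 0.002, -0.047], [0, 0, 0]]]'

```text
clock: 14.4
position: [505.6, -343.3, 115.4]
ee_rot: [0.001, 1.0, -0.0, 0.002]
contact_force: [3.8, -4.2, -9.4]
gripper_width: 22.8
grasp_force: 59.4
```

Request:
arm_command --rows '[[[-0.01, 0, 0.006], [0, 0, 0]], [[-0.016, 0.004, 0.006], [0, 0, 0]], [[-0.03, 0.008, 0], [0, 0, 0]], [[-0.04, 0.008, -0.002], [0, 0, 0]], [[-0.04, 0.008, -0.002], [0, 0, 0]]]'

```text
clock: 14.9
position: [516.2, -342.8, 117.5]
ee_rot: [-0.001, 1.0, -0.002, 0.003]
contact_force: [2.3, -6.9, -4.3]
gripper_width: 4.7
grasp_force: 58.5
```

Run:
```python
from h import *
s=arm.read_state();print(s['position'],s['contact_force'],s['gripper_width'],s['wrist_torque'])
red('scene');red('side')
im,d,ci=shot('side'); cv2.imwrite('pics/lev.png',cv2.resize(im[120:270,300:500],(800,600)))
```

```text
[ 516.23657546 -342.79894713  117.53409219] [ 2.3202297  -6.90186432 -4.28408893] 4.672601945721333 [-1.83879804 -0.71611373  0.10059527]
scene 0 0
side 70 ((array([ 489.4, -340. ]), 21.6, 16.0, 43.6), array([ 488.1, -339.1,  140.2]))
```

View pics/lev.png

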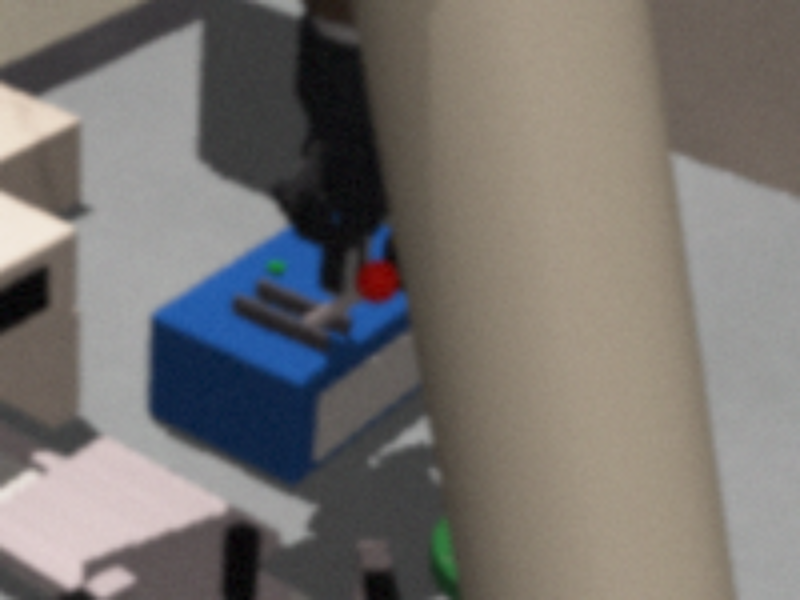

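The side crop shows the ball at (378,282) in front of the fingers, which slid past it; the pads are slippery on the ball. Instead I will push it up from below and in front with shut fingers tilted 45° forward.

Request:
arm_command --rows '[[[0, 0, 0], [0, 0, 0]], [[0, 0, -0.1], [0, 0, 0]], [[0, 0, -0.3], [0, 0, 0]], [[0.16, 0, -0.38], [0, 0, 0]], [[0.34, 0, -0.4], [0, 0, 0]]]' --grip 0.6

```text
clock: 15.55
position: [430.7, -341.4, 220.2]
ee_rot: [-0.001, 1.0, -0.002, 0.004]
contact_force: [-1.0, 0.2, -0.9]
gripper_width: 51.1
grasp_force: 0.0
```

Request:
arm_command --rows '[[[0.1, 0, 0], [0, -0.045, 0]], [[0.1, 0, 0], [0, -0.09, 0]], [[0.1, 0, 0], [0, -0.135, 0]], [[0.1, 0, 0], [0, -0.18, 0]], [[0.1, 0, 0], [0, -0.22, 0]]]' --grip 0

```text
clock: 16.05
position: [403.9, -339.8, 217.9]
ee_rot: [-0.001, 0.941, -0.0, 0.338]
contact_force: [-1.8, 0.0, -1.1]
gripper_width: 0.2
grasp_force: 0.0
```

```bash
cat >> h.py <<'E'
def planR(target,x,y,z):
    s=arm.read_state(); r=R.from_quat(s['ee_rot']); g=R.from_matrix(np.stack([x,y,z],1))
    d=np.array(target)-s['position']
    print('shift',np.round(r.inv().apply(d)/250,4).tolist(),'turn',np.round((r.inv()*g).as_rotvec()/np.pi,4).tolist(),'dist',round(np.linalg.norm(d)),np.round(s['joints'],2))
E
python3 - <<'E'
from h import *
c=.70710678
planR([425,-344.5,50],[-c,0,-c],[0,1,0],[c,0,-c])
red('scene'); red('wrist')
E
```

```text
shift [0.3618, -0.018, 0.572] turn [0.0001, -0.0306, 0.001] dist 169 [-0.7   0.08 -0.36 -0.7  -0.69 -0.41]
scene 97 ((array([ 470.3, -346.1]), 20.7, 20.3, 38.3), array([ 471.4, -346.6,   97.8]))
wrist 685 ((array([ 464. , -343.9]), 22.8, 18.6, 86.3), array([ 462.6, -344.4,  100.7]))
```

Request:
arm_command --rows '[[[0.1, -0.005, 0.16], [0, -0.03, 0]], [[0.2, -0.01, 0.32], [0, -0.03, 0]], [[0.3, -0.015, 0.47], [0, -0.03, 0]], [[0.362, -0.018, 0.572], [0, -0.03, 0]], [[0.362, -0.018, 0.572], [0, -0.03, 0]]]'

```text
clock: 16.65
position: [421.3, -343.0, 39.3]
ee_rot: [0.003, 0.928, 0.007, 0.373]
contact_force: [-0.7, -0.0, 1.2]
gripper_width: 0.3
grasp_force: 0.0
```

Run:
```python
from h import *
c=.70710678
planR([456,-344.5,68],[-c,0,-c],[0,1,0],[c,0,-c])
piv=np.array([546.6,75])
def B(t):
    a=t-.12; return np.array([-80*np.sin(a),80*np.cos(a)])
t=np.r_[np.arange(1.5,.1,-.09),0.08,.05]
for k in range(0,len(t)-1,5):
    L=[]
    for i in range(1,6):
        if k+i<len(t):
            d=B(t[k+i])-B(t[k]); dy=d[0]*.03
            L.append([round(float(v)/250,3) for v in (-c*d[0]-c*d[1],dy,c*d[0]-c*d[1])])
    print(L,t[min(k+5,len(t)-1)])
```

```text
shift [-0.1797, -0.0043, 0.0131] turn [0.0036, -0.0066, -0.0032] dist 45 [-0.9   0.44 -0.41 -1.28 -0.61  0.39]
[[-0.025, 0.0, -0.015], [-0.05, 0.0, -0.028], [-0.077, 0.001, -0.038], [-0.105, 0.001, -0.046], [-0.133, 0.002, -0.052]] 1.0499999999999996
[[-0.029, 0.001, -0.003], [-0.057, 0.001, -0.003], [-0.086, 0.002, -0.001], [-0.115, 0.003, 0.004], [-0.142, 0.003, 0.011]] 0.5999999999999992
[[-0.027, 0.001, 0.01], [-0.053, 0.002, 0.022], [-0.078, 0.002, 0.037], [-0.101, 0.003, 0.053], [-0.123, 0.004, 0.072]] 0.1499999999999988
[[-0.016, 0.001, 0.016], [-0.022, 0.001, 0.023]] 0.05
```

Request:
arm_command --rows '[[[-0.06, -0.004, 0.013], [0, -0.006, 0]], [[-0.12, -0.004, 0.013], [0, -0.006, 0]], [[-0.18, -0.004, 0.013], [0, -0.006, 0]], [[-0.18, -0.004, 0.013], [0, -0.006, 0]], [[-0.18, -0.004, 0.013], [0, -0.006, 0]]]'

```text
clock: 17.15
position: [454.0, -346.9, 80.4]
ee_rot: [-0.003, 0.923, -0.003, 0.386]
contact_force: [-20.1, -1.9, 1.9]
gripper_width: 0.0
grasp_force: 7.8
```

Request:
arm_command --rows '[[[-0.025, 0, -0.015], [0, 0, 0]], [[-0.05, 0, -0.028], [0, 0, 0]], [[-0.077, 0.001, -0.038], [0, 0, 0]], [[-0.105, 0.001, -0.046], [0, 0, 0]], [[-0.133, 0.002, -0.052], [0, 0, 0]]]'

```text
clock: 17.65
position: [473.1, -345.7, 116.6]
ee_rot: [-0.003, 0.921, -0.002, 0.39]
contact_force: [-1.4, -0.5, 0.2]
gripper_width: 0.0
grasp_force: 0.9
```

Run:
```python
from h import *
s=arm.read_state();print(s['position'],s['contact_force'],s['ee_rot'])
red('scene');red('side')
```

```text
[ 473.05039969 -345.68298029  116.55143466] [-1.41559491 -0.49880514  0.18216319] [-0.00267473  0.92081922 -0.00199401  0.38997543]
scene 108 ((array([ 492.5, -345.1]), 22.3, 20.4, -55.0), array([ 493.3, -345.9,  139. ]))
side 73 ((array([ 487.7, -340.8]), 21.1, 17.0, 25.0), array([ 486.3, -339.8,  138.9]))
```

Request:
arm_command --rows '[[[-0.029, 0.003, -0.003], [0, 0, 0]], [[-0.057, 0.006, -0.003], [0, 0, 0]], [[-0.086, 0.008, -0.001], [0, 0, 0]], [[-0.115, 0.01, 0.004], [0, 0, 0]], [[-0.142, 0.01, 0.011], [0, 0, 0]]]'

```text
clock: 18.25
position: [499.4, -342.8, 133.8]
ee_rot: [-0.0, 0.922, 0.001, 0.387]
contact_force: [-1.0, 0.1, 0.2]
gripper_width: -0.1
grasp_force: 0.4
```

Request:
arm_command --rows '[[[-0.027, 0.001, 0.01], [0, 0, 0]], [[-0.053, 0.002, 0.022], [0, 0, 0]], [[-0.053, 0.002, 0.022], [0, 0, 0]]]'

```text
clock: 18.55
position: [513.0, -342.5, 138.7]
ee_rot: [-0.001, 0.922, 0.001, 0.387]
contact_force: [-0.6, -0.1, -0.2]
gripper_width: -0.1
grasp_force: 0.1
```

Run:
```python
from h import *
s=arm.read_state();print(s['position'],s['contact_force'],s['ee_rot'])
red('scene');red('side')
```

```text
[ 512.9835251  -342.46470742  138.71313099] [-0.62246537 -0.11521074 -0.22248552] [-6.07729645e-04  9.22003618e-01  7.42652260e-04  3.87180072e-01]
scene 121 ((array([ 533.2, -344. ]), 22.0, 20.5, 69.3), array([ 533.7, -344.7,  160.4]))
side 67 ((array([ 526.1, -337.5]), 16.5, 15.2, 2.6), array([ 524.8, -337.3,  158.9]))
```

Request:
arm_command --rows '[[[-0.02, 0, 0.02], [0, 0, 0]], [[-0.04, 0, 0.04], [0, 0, 0]], [[-0.06, 0, 0.06], [0, 0, 0]], [[-0.068, 0, 0.068], [0, 0, 0]], [[-0.068, 0, 0.068], [0, 0, 0]]]'

```text
clock: 19.15
position: [536.5, -342.4, 138.6]
ee_rot: [-0.0, 0.922, 0.001, 0.387]
contact_force: [0.7, -0.9, 1.2]
gripper_width: 0.1
grasp_force: 0.0
```

Run:
```python
from h import *
s=arm.read_state();print(s['position'],s['contact_force'],s['ee_rot'])
red('scene');red('side')
```

```text
[ 536.47076264 -342.43911026  138.60023473] [ 0.73358149 -0.89613659  1.23942136] [-3.79188109e-04  9.22099431e-01  8.00254837e-04  3.86952006e-01]
scene 128 ((array([ 556.5, -343. ]), 23.4, 21.1, -55.1), array([ 557.8, -344.1,  161.8]))
side 71 ((array([ 552.4, -338.9]), 17.6, 17.2, 14.7), array([ 551.1, -337.5,  160.8]))
```

Request:
arm_command --rows '[[[0.1, 0, -0.1], [0, 0, 0]], [[0.15, 0, -0.2], [0, 0, 0]], [[0.14, 0, -0.4], [0, 0.04, 0]], [[0.14, 0, -0.5], [0, 0.085, 0]], [[0.14, 0, -0.5], [0, 0.13, 0]]]'

```text
clock: 19.75
position: [421.8, -342.5, 199.8]
ee_rot: [-0.001, 0.969, 0.005, 0.248]
contact_force: [-1.1, -0.3, -0.8]
gripper_width: 0.0
grasp_force: 0.0
```

Request:
arm_command --rows '[[[0, 0.2, -0.05], [0, 0.04, 0]], [[0, 0.4, -0.1], [0, 0.08, 0]], [[0, 0.6, -0.1], [0, 0.12, 0]], [[0, 0.8, -0.1], [0, 0.12, 0]], [[0, 1, -0.1], [0, 0.12, 0]]]' --grip 1

```text
clock: 20.25
position: [410.4, -114.3, 222.0]
ee_rot: [-0.004, 0.998, 0.006, 0.064]
contact_force: [1.0, 0.4, -0.2]
gripper_width: 72.2
grasp_force: 0.0
```

```bash
cat >> h.py <<'E'
def objs():
    for c in('scene','side'):
        im,d,ci=shot(c); W=cloud(ci,d); hsv=cv2.cvtColor(im,cv2.COLOR_BGR2HSV)
        for n,(x,y,z) in dict(b3=((340,560),(280,440),(127,150)),b1=((340,560),(45,170),(127,150)),b2=((340,560),(-90,45),(127,150)),plate=((380,520),(150,290),(10,30))).items():
            m=sel(W,x,y,z)
            if n=='plate':
                m=m&(hsv[...,1]<75)&(hsv[...,2]<115)
                if not m.any(): continue
                k,l,st,_=cv2.connectedComponentsWithStats(m.astype(np.uint8)); m=l==1+st[1:,4].argmax()
            P=W[m]
            if len(P)>8: print(c,n,len(P),rect(P),'z',np.round(np.percentile(P[:,2],[5,50,95])))
E
python3 - <<'E'
from h import *
red('scene');red('side');objs()
s=arm.read_state();print(s['position'],s['ee_rot'],s['joints'])
E
```

```text
scene 129 ((array([ 558.5, -343.6]), 22.6, 22.1, 86.4), array([ 558.6, -344.2,  161.7]))
side 0 0
scene b3 130 (array([422.6, 329.8]), 82.8, 14.7, -75.2) z [130. 137. 140.]
scene b1 184 (array([420.,  99.]), 81.8, 17.0, 82.3) z [131. 137. 141.]
scene b2 209 (array([423.5,  -7.9]), 84.0, 17.3, 82.8) z [130. 137. 140.]
scene plate 589 (array([434.6, 232.9]), 101.6, 63.7, -9.8) z [11. 15. 18.]
side b3 633 (array([422.8, 333.5]), 90.1, 17.5, -76.1) z [132. 140. 142.]
side b1 401 (array([420.3, 103.3]), 92.0, 16.5, 85.1) z [132. 139. 141.]
side b2 328 (array([424.5,  -3.7]), 89.0, 17.5, 85.2) z [132. 139. 141.]
side plate 1687 (array([432.6, 233.8]), 99.9, 59.9, -9.8) z [14. 17. 19.]
[ 409.99003228 -114.91914938  221.89706325] [-0.00567768  0.99792635  0.00601577  0.06383247] [ 0.1126954  -0.01846654 -0.53562847  0.00208896 -0.92532758 -1.67326236]
```

The lever stays armed (ball at x≈558, z≈154). Basket3 crowds the valve plate, so I do the baskets first, basket3 to hook1.

```bash
sed -i 's/yaw=y0+(yaw-y0+90)%180-90/yaw=y0+(yaw-y0+180)%360-180/' h.py
cat >> h.py <<'E'
def hooks():
    im,d,ci=shot('side'); W=cloud(ci,d); im,d,ci=shot('scene'); W2=cloud(ci,d)
    for w in (W,W2):
        P=w[sel(w,(570,665),(-10,360),(208,224))]
        bar=w[sel(w,(640,700),(-20,390),(205,232))]
        f=np.polyfit(bar[:,1],bar[:,0],1); print('bar x=%.1f+%.4f*y'%(f[1],f[0]))
        keep=P[P[:,0]<f[1]+f[0]*P[:,1]-15]
        for lo,hi in((300,345),(265,300),(175,220),(130,170),(45,85),(0,40)):
            q=keep[(keep[:,1]>lo)&(keep[:,1]<hi)]
            if len(q)>20:
                g=np.polyfit(q[:,0],q[:,1],1); print(len(q),'slope %.3f'%g[0],'y@620 %.1f'%np.polyval(g,620),'xmin %.1f'%np.percentile(q[:,0],2))
E
python3 - <<'E'
from h import *
hooks(); plan([422.6,332,215],194.5)
E
```

```text
bar x=656.0+0.0494*y
99 slope -0.072 y@620 337.4 xmin 600.7
102 slope -0.073 y@620 287.5 xmin 598.4
94 slope -0.068 y@620 202.6 xmin 595.5
92 slope -0.064 y@620 152.8 xmin 591.7
86 slope -0.065 y@620 67.9 xmin 586.9
82 slope -0.065 y@620 17.8 xmin 585.4
bar x=659.1+0.0448*y
78 slope -0.044 y@620 334.9 xmin 604.1
88 slope -0.042 y@620 285.0 xmin 599.4
91 slope -0.062 y@620 200.3 xmin 595.2
94 slope -0.049 y@620 150.0 xmin 593.6
103 slope -0.057 y@620 65.1 xmin 589.6
100 slope -0.038 y@620 15.0 xmin 587.4
shift [-0.0572, 1.7946, 0.0544] turn [-0.0343, 0.0319, -0.5776] dist 449 yaw0 90.4 q6 -96
```

Request:
arm_command --rows '[[[0, 0.2, 0], [0, 0.03, -0.045]], [[-0.02, 0.4, 0], [0, 0.04, -0.09]], [[-0.03, 0.6, 0], [0, 0.04, -0.135]], [[-0.03, 0.8, 0], [0, 0.04, -0.18]], [[-0.03, 1, 0], [0, 0.04, -0.22]]]'

```text
clock: 21.05
position: [416.0, 133.6, 225.3]
ee_rot: [-0.342, 0.94, -0.016, 0.0]
contact_force: [1.8, 0.3, -0.4]
gripper_width: 85.4
grasp_force: 0.0
```

Run:
```python
from h import *
plan([422.6,332,215],194.5)
```

```text
shift [-0.5308, 0.5918, 0.0168] turn [-0.0068, -0.0087, -0.3582] dist 199 yaw0 130.0 q6 -91
```

Request:
arm_command --rows '[[[-0.13, 0.15, 0], [0, 0, -0.045]], [[-0.27, 0.3, 0], [0, 0, -0.09]], [[-0.4, 0.45, 0], [0, 0, -0.135]], [[-0.53, 0.59, 0.017], [-0.004, -0.008, -0.18]], [[-0.53, 0.59, 0.017], [-0.005, -0.008, -0.22]]]'

```text
clock: 21.55
position: [424.1, 334.1, 213.3]
ee_rot: [-0.642, 0.767, -0.004, 0.003]
contact_force: [0.5, -1.4, 1.0]
gripper_width: 85.2
grasp_force: 0.0
```

Request:
arm_command --rows '[[[0, 0, 0], [0, 0, -0.045]], [[0, 0, 0], [0, 0, -0.09]], [[0, 0, 0], [0, 0, -0.138]], [[0, 0, 0], [0, 0, -0.138]]]'

```text
clock: 21.95
position: [423.9, 329.7, 214.5]
ee_rot: [0.789, -0.615, 0.005, -0.002]
contact_force: [0.8, 0.1, -0.2]
gripper_width: 85.7
grasp_force: 0.0
```

```bash
cat >> h.py <<'E'
def strap(x,y,cam='wrist',z=(129,150)):
    im,d,ci=shot(cam); W=cloud(ci,d); P=W[sel(W,(x-60,x+60),(y-60,y+60),z)]
    print(cam,len(P),len(P)>5 and (rect(P),np.percentile(P[:,2],[5,50,95]).round(1)))
E
python3 - <<'E'
from h import *
strap(422,332); strap(422,332,'side'); plan([422.6,332,120],194.5)
E
```

```text
wrist 3438 ((array([422.4, 333.2]), 89.0, 14.3, -76.1), array([136.8, 140.2, 141.3]))
side 624 ((array([422.5, 333.2]), 89.5, 17.1, -76.5), array([132.4, 139.5, 141.5]))
shift [-0.0097, 0.0051, 0.3789] turn [-0.0029, -0.0014, -0.0024] dist 95 yaw0 -165.9 q6 -42
```

Request:
arm_command --rows '[[[-0.014, 0.006, 0.15], [0, 0, 0]], [[-0.014, 0.006, 0.3], [0, 0, 0]], [[-0.014, 0.006, 0.398], [0, 0, 0]], [[-0.014, 0.006, 0.398], [0, 0, 0]]]'

```text
clock: 22.45
position: [419.9, 331.6, 112.0]
ee_rot: [0.789, -0.614, 0.004, 0.002]
contact_force: [-0.5, -0.3, 0.2]
gripper_width: 85.2
grasp_force: 0.0
```

Request:
arm_command --rows '[[[0, 0, 0], [0, 0, 0]], [[0, 0, 0], [0, 0, 0]], [[0, 0, 0], [0, 0, 0]], [[0, 0, 0], [0, 0, 0]], [[0, 0, 0], [0, 0, 0]]]' --grip 0

```text
clock: 22.95
position: [421.4, 334.7, 116.5]
ee_rot: [0.79, -0.613, 0.005, -0.004]
contact_force: [4.0, -0.1, 7.1]
gripper_width: 12.6
grasp_force: 57.1
```

Run:
```python
from h import *
s=arm.read_state(); print(s['position'],s['gripper_width'],s['contact_force'])
plan([545,315.5,239],176.5)
```

```text
[421.35767054 334.71563459 116.53936474] 12.562425300225765 [ 3.98457299 -0.08858588  7.06589671]
shift [0.199, -0.4654, -0.484] turn [-0.0038, -0.0003, 0.0996] dist 175 yaw0 -165.6 q6 -42
```

Request:
arm_command --rows '[[[0, 0, -0.16], [0, 0, 0]], [[0, 0, -0.34], [0, 0, 0]], [[0, 0, -0.488], [0, 0, 0.03]], [[0.1, -0.2, -0.488], [0, 0, 0.07]], [[0.18, -0.36, -0.488], [0, 0, 0.1]]]'

```text
clock: 23.45
position: [517.9, 314.4, 241.2]
ee_rot: [-0.684, 0.729, -0.004, 0.006]
contact_force: [-0.3, 0.7, -2.0]
gripper_width: 12.6
grasp_force: 59.2
```

Run:
```python
from h import *
s=arm.read_state(); print(s['position'],s['gripper_width'],s['contact_force'])
plan([560,314.8,239],176.5); plan([626,310.8,239],176.5)
```

```text
[517.88708882 314.38141309 241.15957012] 12.550572358727676 [-0.33319011  0.74699259 -1.98111976]
shift [-0.0124, -0.1679, 0.0108] turn [-0.0041, 0.001, -0.0008] dist 42 yaw0 176.3 q6 -51
shift [-0.0132, -0.4323, 0.0143] turn [-0.0041, 0.001, -0.0008] dist 108 yaw0 176.3 q6 -51
```

Request:
arm_command --rows '[[[-0.012, -0.12, 0], [0, 0, 0]], [[-0.013, -0.25, 0.01], [0, 0, 0]], [[-0.013, -0.36, 0.012], [0, 0, 0]], [[-0.013, -0.432, 0.012], [0, 0, 0]], [[-0.013, -0.432, 0.012], [0, 0, 0]]]'

```text
clock: 23.95
position: [627.0, 309.2, 234.7]
ee_rot: [-0.684, 0.73, -0.004, 0.002]
contact_force: [-0.0, 0.7, -2.2]
gripper_width: 12.5
grasp_force: 59.2
```

Request:
arm_command --rows '[[[0, 0, 0.04], [0, 0, 0]], [[0, 0, 0.08], [0, 0, 0]], [[0, 0, 0.12], [0, 0, 0]], [[0, 0, 0.132], [0, 0, 0]], [[0, 0, 0.132], [0, 0, 0]]]'

```text
clock: 24.45
position: [624.7, 309.9, 204.4]
ee_rot: [-0.685, 0.728, -0.004, 0.003]
contact_force: [-3.2, 0.6, 2.6]
gripper_width: 13.0
grasp_force: 59.7
```

Run:
```python
from h import *
s=arm.read_state(); print(s['position'],s['gripper_width'],s['contact_force'])
im,d,ci=shot('side'); cv2.imwrite('pics/hang.png',cv2.resize(im[160:460,0:400],(800,600)))
```

```text
[624.71857986 309.93624771 204.35399057] 12.992757520507425 [-3.23432383  0.59549506  2.63479375]
```

View pics/hang.png

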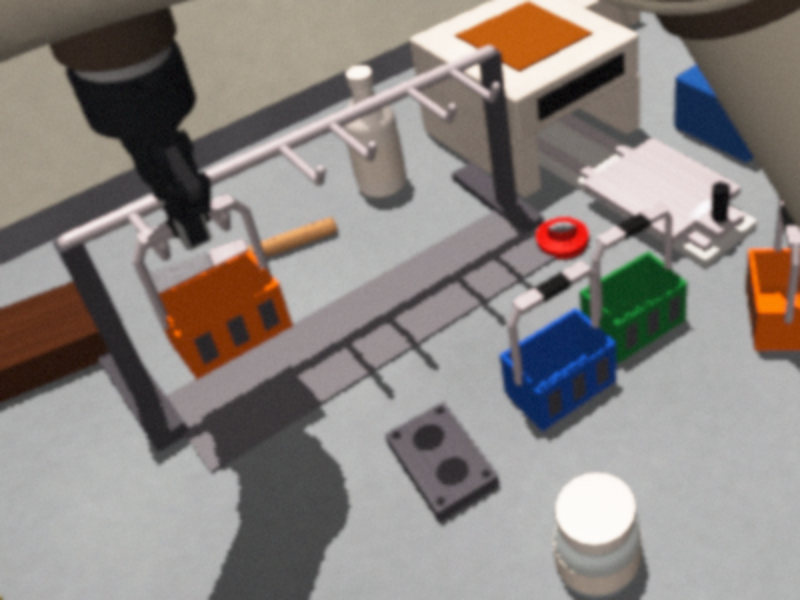

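The picture shows the orange basket's bail over hook1's prongs at about (190,235). I release it part-open and rise.

Request:
arm_command --rows '[[[0, 0, 0], [0, 0, 0]], [[0, 0, 0], [0, 0, 0]], [[0, 0, 0], [0, 0, 0]], [[0, 0, -0.02], [0, 0, 0]], [[0, 0, -0.05], [0, 0, 0]]]' --grip 0.36

```text
clock: 25.0
position: [625.7, 309.7, 216.1]
ee_rot: [-0.685, 0.729, -0.004, 0.003]
contact_force: [-0.1, 0.2, -0.0]
gripper_width: 30.9
grasp_force: 0.0
```

Request:
arm_command --rows '[[[0, 0, -0.06], [0, 0, 0]], [[0, 0, -0.16], [0, 0, 0]], [[0.1, 0.15, -0.16], [0, 0, 0]], [[0.25, 0.3, -0.16], [0, 0, 0]], [[0.4, 0.45, -0.16], [0, 0, 0]]]'

```text
clock: 25.5
position: [510.3, 220.5, 255.7]
ee_rot: [-0.685, 0.729, -0.004, 0.004]
contact_force: [0.6, -0.0, 1.3]
gripper_width: 30.6
grasp_force: 0.0
```

Run:
```python
from h import *
objs(); strap(627,311,'side',(214,232)); strap(627,311,'scene',(214,232))
plan([420.5,101,215],174.3)
```

```text
scene b1 182 (array([420.5,  97.2]), 85.3, 17.1, 86.0) z [130. 137. 140.]
scene b2 206 (array([423.2,  -8.1]), 85.3, 17.9, 83.0) z [131. 137. 141.]
scene plate 594 (array([434.4, 232.2]), 102.0, 66.4, -9.4) z [11. 14. 18.]
side b1 395 (array([420.4, 102. ]), 89.6, 17.3, 82.9) z [132. 139. 141.]
side b2 329 (array([424.7,  -5.9]), 89.5, 17.8, 83.9) z [131. 139. 142.]
side plate 1597 (array([433. , 233.4]), 101.3, 60.5, -9.5) z [14. 17. 19.]
side 1261 ((array([638.4, 313.4]), 119.8, 88.2, 86.3), array([215.9, 222.1, 228.9]))
scene 546 ((array([638.7, 313.6]), 118.0, 91.1, 86.6), array([214.8, 220.6, 228. ]))
shift [0.5007, 0.3342, 0.1631] turn [-0.0041, 0.0004, 0.0118] dist 156 yaw0 176.4 q6 -44
```

Request:
arm_command --rows '[[[0.13, 0.08, 0.1], [0, 0, 0.012]], [[0.26, 0.17, 0.163], [-0.004, 0, 0.012]], [[0.4, 0.26, 0.163], [-0.004, 0, 0.012]], [[0.5, 0.334, 0.163], [-0.004, 0, 0.012]], [[0.5, 0.334, 0.163], [-0.004, 0, 0.012]]]' --grip 0.8

```text
clock: 26.2
position: [419.8, 100.3, 214.4]
ee_rot: [-0.67, 0.742, 0.001, -0.001]
contact_force: [0.2, 0.1, -0.6]
gripper_width: 68.7
grasp_force: 0.0
```

Run:
```python
from h import *
strap(420,101); plan([420.5,101,115],174.3)
```

```text
wrist 3476 ((array([420.6, 101.5]), 88.4, 14.2, 84.5), array([136.7, 140.3, 141.4]))
shift [0.0035, 0.0039, 0.3991] turn [-0.0001, 0.0003, -0.0005] dist 100 yaw0 174.2 q6 -41
```

Request:
arm_command --rows '[[[0, 0.003, 0.15], [0, 0, 0]], [[0, 0.003, 0.3], [0, 0, 0]], [[0, 0.003, 0.396], [0, 0, 0]], [[0, 0.003, 0.396], [0, 0, 0]]]'

```text
clock: 26.65
position: [419.5, 101.9, 112.1]
ee_rot: [-0.671, 0.742, 0.001, -0.004]
contact_force: [-0.1, -0.5, -0.4]
gripper_width: 68.5
grasp_force: 0.0
```

Request:
arm_command --rows '[[[0, 0, 0], [0, 0, 0]], [[0, 0, 0], [0, 0, 0]], [[0, 0, 0], [0, 0, 0]], [[0, 0, 0], [0, 0, 0]], [[0, 0, 0], [0, 0, 0]]]' --grip 0

```text
clock: 27.15
position: [420.6, 102.2, 116.0]
ee_rot: [-0.671, 0.741, 0.0, 0.001]
contact_force: [-1.3, 0.5, 5.4]
gripper_width: 12.8
grasp_force: 58.8
```

Request:
arm_command --rows '[[[0, 0, -0.16], [0, 0, 0]], [[0, 0, -0.34], [0, 0, 0]], [[0, 0, -0.49], [0, 0, 0]], [[0, 0, -0.49], [0, 0, -0.012]], [[0, 0, -0.49], [0, 0, -0.012]]]'

```text
clock: 27.65
position: [419.5, 101.7, 237.8]
ee_rot: [-0.684, 0.729, 0.001, -0.0]
contact_force: [-0.0, -0.5, -2.9]
gripper_width: 12.6
grasp_force: 59.0
```

Run:
```python
from h import *
s=arm.read_state(); print(s['position'],s['gripper_width'],s['contact_force'])
plan([540,181.3,239],176.5); plan([621,176.5,239],176.5)
```

```text
[419.47193701 101.67406372 237.75079573] 12.618114634381481 [-0.01443845 -0.45652384 -2.85726008]
shift [-0.3483, -0.4611, -0.0052] turn [0.0005, 0.0004, -0.0006] dist 144 yaw0 176.4 q6 -39
shift [-0.3495, -0.7856, -0.0057] turn [0.0005, 0.0004, -0.0006] dist 215 yaw0 176.4 q6 -39
```

Request:
arm_command --rows '[[[-0.12, -0.15, 0], [0, 0, 0]], [[-0.24, -0.3, 0], [0, 0, 0]], [[-0.349, -0.44, 0], [0, 0, 0]], [[-0.349, -0.62, 0], [0, 0, 0]], [[-0.349, -0.7856, 0], [0, 0, 0]]]'

```text
clock: 28.15
position: [622.0, 177.0, 233.9]
ee_rot: [-0.685, 0.729, 0.001, -0.003]
contact_force: [-0.3, 1.2, -1.4]
gripper_width: 12.9
grasp_force: 59.1
```

Request:
arm_command --rows '[[[0, 0, 0], [0, 0, 0]], [[0, 0, 0.04], [0, 0, 0]], [[0, 0, 0.08], [0, 0, 0]], [[0, 0, 0.12], [0, 0, 0]], [[0, 0, 0.138], [0, 0, 0]]]'

```text
clock: 28.65
position: [619.8, 176.2, 203.7]
ee_rot: [-0.685, 0.728, 0.0, -0.002]
contact_force: [-10.2, 0.1, 17.4]
gripper_width: 12.4
grasp_force: 61.5
```

Run:
```python
from h import *
s=arm.read_state(); print(s['position'],s['gripper_width'],s['contact_force'])
```

```text
[619.76484225 176.24265709 203.74605114] 12.403926871935095 [-10.17203735   0.09290241  17.36696837]
```

Request:
arm_command --rows '[[[0, 0, -0.006], [0, 0, 0]], [[0, 0, -0.006], [0, 0, 0]], [[0, 0, -0.006], [0, 0, 0]], [[0, 0, -0.025], [0, 0, 0]], [[0, 0, -0.06], [0, 0, 0]]]' --grip 0.36

```text
clock: 29.15
position: [621.0, 176.3, 217.0]
ee_rot: [-0.685, 0.729, 0.001, -0.002]
contact_force: [-0.1, -0.3, 0.1]
gripper_width: 30.6
grasp_force: 0.0
```

Request:
arm_command --rows '[[[0, 0, -0.06], [0, 0, 0]], [[0, 0, -0.16], [0, 0, 0]], [[0.16, 0.15, -0.16], [0, 0, 0]], [[0.3, 0.3, -0.16], [0, 0, 0]], [[0.45, 0.45, -0.16], [0, 0, 0]]]'

```text
clock: 29.65
position: [508.0, 76.4, 258.1]
ee_rot: [-0.685, 0.729, 0.0, -0.0]
contact_force: [-0.0, -0.8, 1.1]
gripper_width: 30.7
grasp_force: 0.0
```

Run:
```python
from h import *
objs()
plan([424,-5.5,215],174)
```

```text
scene b2 207 (array([424.1,  -7.4]), 82.9, 16.8, 83.0) z [132. 137. 141.]
scene plate 598 (array([434.7, 232.7]), 101.4, 62.6, -9.2) z [11. 15. 18.]
side b2 329 (array([424.7,  -5. ]), 88.7, 17.1, 84.3) z [131. 139. 142.]
side plate 1652 (array([432.2, 234. ]), 98.0, 59.5, -9.3) z [14. 17. 19.]
shift [0.3376, 0.2993, 0.1752] turn [0.0012, -0.0002, 0.0127] dist 121 yaw0 176.3 q6 -30
```

Request:
arm_command --rows '[[[0.13, 0.1, 0.1], [0, 0, 0.013]], [[0.26, 0.2, 0.175], [0, 0, 0.013]], [[0.337, 0.3, 0.175], [0, 0, 0.013]], [[0.337, 0.3, 0.175], [0, 0, 0.013]], [[0.337, 0.3, 0.175], [0, 0, 0.013]]]' --grip 0.8

```text
clock: 30.25
position: [429.8, -2.0, 215.2]
ee_rot: [-0.67, 0.743, -0.0, 0.0]
contact_force: [1.6, 0.4, -0.1]
gripper_width: 68.4
grasp_force: 0.0
```

Run:
```python
from h import *
strap(424,-5); plan([424.3,-4.8,115],174.2)
```

```text
wrist 3520 ((array([424.4,  -4.6]), 90.0, 14.5, 83.0), array([137. , 140.3, 141.4]))
shift [0.0152, 0.0228, 0.4003] turn [-0.0002, 0.0001, -0.0006] dist 100 yaw0 174.1 q6 -27
```

Request:
arm_command --rows '[[[0.006, 0.01, 0.15], [0, 0, 0]], [[0.006, 0.01, 0.3], [0, 0, 0]], [[0.006, 0.01, 0.396], [0, 0, 0]], [[0.006, 0.01, 0.396], [0, 0, 0]]]'

```text
clock: 30.7
position: [425.0, -3.3, 112.4]
ee_rot: [-0.67, 0.743, 0.002, -0.004]
contact_force: [0.2, -0.4, 0.5]
gripper_width: 68.0
grasp_force: 0.0
```

Request:
arm_command --rows '[[[0, 0, 0], [0, 0, 0]], [[0, 0, 0], [0, 0, 0]], [[0, 0, 0], [0, 0, 0]], [[0, 0, 0], [0, 0, 0]], [[0, 0, 0], [0, 0, 0]]]' --grip 0

```text
clock: 31.2
position: [426.6, -3.2, 116.2]
ee_rot: [-0.67, 0.743, 0.0, 0.0]
contact_force: [-1.0, -0.1, 5.6]
gripper_width: 12.7
grasp_force: 58.6
```

Request:
arm_command --rows '[[[0, 0, -0.16], [0, 0, 0]], [[0, 0, -0.34], [0, 0, 0]], [[0, 0, -0.49], [0, 0, 0]], [[0, 0, -0.49], [0, 0, -0.012]], [[0, 0, -0.49], [0, 0, -0.012]]]'

```text
clock: 31.7
position: [425.9, -3.2, 238.1]
ee_rot: [-0.683, 0.73, 0.001, 0.0]
contact_force: [-0.2, -0.2, -2.9]
gripper_width: 12.5
grasp_force: 59.4
```

Run:
```python
from h import *
s=arm.read_state(); print(s['position'],s['gripper_width'],s['contact_force'])
plan([530,46.8,239],176.5); plan([614.5,41.7,239],176.5)
```

```text
[425.87908397  -3.23220144 238.11289778] 12.521828376474918 [-0.24387268 -0.23921794 -2.93317196]
shift [-0.2272, -0.4024, -0.0036] turn [0.0002, 0.0004, -0.0016] dist 116 yaw0 176.2 q6 -25
shift [-0.2292, -0.741, -0.0038] turn [0.0002, 0.0004, -0.0016] dist 194 yaw0 176.2 q6 -25
```

Request:
arm_command --rows '[[[-0.1, -0.15, 0], [0, 0, 0]], [[-0.2, -0.3, 0], [0, 0, 0]], [[-0.229, -0.44, 0], [0, 0, 0]], [[-0.229, -0.6, 0], [0, 0, 0]], [[-0.229, -0.741, 0], [0, 0, 0]]]'

```text
clock: 32.2
position: [615.5, 41.8, 234.5]
ee_rot: [-0.683, 0.73, 0.002, -0.003]
contact_force: [0.0, 0.8, -1.8]
gripper_width: 12.6
grasp_force: 59.5
```

Request:
arm_command --rows '[[[0, 0, 0], [0, 0, 0]], [[0, 0, 0.04], [0, 0, 0]], [[0, 0, 0.08], [0, 0, 0]], [[0, 0, 0.12], [0, 0, 0]], [[0, 0, 0.136], [0, 0, 0]]]'

```text
clock: 32.7
position: [613.2, 41.4, 203.7]
ee_rot: [-0.684, 0.73, 0.001, -0.002]
contact_force: [-7.3, 2.2, 13.0]
gripper_width: 12.5
grasp_force: 61.5
```

Run:
```python
from h import *
s=arm.read_state(); print(s['position'],s['gripper_width'],s['contact_force'])
```

```text
[613.15002561  41.39708448 203.65347062] 12.5355764995541 [-7.33314042  2.18918348 12.95895182]
```

Request:
arm_command --rows '[[[0, 0, -0.006], [0, 0, 0]], [[0, 0, -0.006], [0, 0, 0]], [[0, 0, -0.006], [0, 0, 0]], [[0, 0, -0.025], [0, 0, 0]], [[0, 0, -0.06], [0, 0, 0]]]' --grip 0.36

```text
clock: 33.2
position: [614.4, 41.5, 217.9]
ee_rot: [-0.684, 0.73, 0.001, -0.001]
contact_force: [0.2, -0.4, -0.5]
gripper_width: 30.8
grasp_force: 0.0
```

Request:
arm_command --rows '[[[0, 0, -0.06], [0, 0, 0]], [[0, 0, -0.16], [0, 0, 0]], [[-0.1, 0.17, -0.16], [0, 0, -0.045]], [[-0.2, 0.34, -0.16], [0, 0, -0.09]], [[-0.3, 0.5, -0.16], [0, 0, -0.135]]]'

```text
clock: 33.7
position: [493.9, 125.2, 259.1]
ee_rot: [0.823, -0.568, -0.0, 0.0]
contact_force: [0.2, 1.8, 1.6]
gripper_width: 30.7
grasp_force: 0.0
```

Run:
```python
from h import *
objs()
plan([433.3,233.3,150],260.3)
```

```text
scene plate 600 (array([434.2, 232. ]), 101.7, 64.4, -10.7) z [11. 15. 18.]
side plate 1658 (array([432.7, 234.1]), 99.6, 59.5, -9.1) z [14. 17. 19.]
shift [-0.4818, 0.0656, 0.4403] turn [-0.0001, 0.0005, -0.3298] dist 164 yaw0 -159.1 q6 -12
```

Request:
arm_command --rows '[[[-0.15, 0.02, 0.1], [0, 0, -0.045]], [[-0.3, 0.04, 0.2], [0, 0, -0.09]], [[-0.45, 0.06, 0.3], [0, 0, -0.135]], [[-0.482, 0.066, 0.4], [0, 0, -0.18]], [[-0.482, 0.066, 0.4], [0, 0, -0.22]]]' --grip 1

```text
clock: 34.3
position: [435.3, 231.8, 155.7]
ee_rot: [0.967, -0.254, -0.003, 0.003]
contact_force: [0.8, 0.2, 0.1]
gripper_width: 85.6
grasp_force: 0.0
```

Request:
arm_command --rows '[[[0, 0, 0], [0, 0, -0.045]], [[0, 0, 0], [0, 0, -0.09]], [[0, 0, 0], [0, 0, -0.11]], [[0, 0, 0], [0, 0, -0.11]]]'

```text
clock: 34.7
position: [437.9, 231.9, 158.9]
ee_rot: [0.996, -0.088, -0.001, -0.0]
contact_force: [0.6, -0.1, -0.8]
gripper_width: 85.3
grasp_force: 0.0
```

Run:
```python
from h import *
im,d,ci=shot('wrist','wplate'); W=cloud(ci,d)
P=W[sel(W,(370,500),(160,300),(11,24))]; print(len(P),rect(P),np.median(P[:,2]))
plan([433.3,233.3,1],260.3)
```

```text
11394 (array([434.1, 234.3]), 100.0, 60.1, -9.5) 17.248586805982683
shift [-0.0179, -0.0024, 0.6316] turn [-0.0, 0.0004, -0.0026] dist 158 yaw0 -100.2 q6 33
```

Request:
arm_command --rows '[[[-0.015, -0.006, 0.16], [0, 0, -0.004]], [[-0.015, -0.006, 0.34], [0, 0, -0.004]], [[-0.015, -0.006, 0.52], [0, 0, -0.004]], [[-0.015, -0.006, 0.6], [0, 0, -0.004]], [[-0.015, -0.006, 0.63], [0, 0, -0.004]]]'

```text
clock: 35.25
position: [432.7, 232.8, -1.3]
ee_rot: [0.997, -0.082, -0.002, 0.002]
contact_force: [-0.8, -0.2, -1.9]
gripper_width: 85.2
grasp_force: 0.0
```

Request:
arm_command --rows '[[[0, 0, 0], [0, 0, 0]], [[0, 0, 0], [0, 0, 0]], [[0, 0, 0], [0, 0, 0]], [[0, 0, 0], [0, 0, 0]], [[0, 0, 0], [0, 0, 0]]]' --grip 0

```text
clock: 35.75
position: [434.3, 234.6, 2.5]
ee_rot: [0.997, -0.081, 0.0, -0.001]
contact_force: [-0.8, -0.5, 5.5]
gripper_width: 58.1
grasp_force: 66.0
```

Request:
arm_command --rows '[[[0, 0, -0.15], [0, 0, 0]], [[0, 0, -0.35], [0, 0, 0]], [[0, 0, -0.55], [0, 0, 0]], [[0, 0, -0.64], [0, 0, 0]], [[0, 0, -0.64], [0, 0, 0]]]'

```text
clock: 36.25
position: [435.0, 235.2, 164.6]
ee_rot: [0.997, -0.081, 0.002, -0.003]
contact_force: [-0.6, 0.0, -4.1]
gripper_width: 58.0
grasp_force: 68.0
```

Run:
```python
from h import *
print(arm.read_state()['gripper_width'])
for c in('scene','side'):
    im,d,ci=shot(c); W=cloud(ci,d); P=W[sel(W,(430,640),(-270,-80),(28,38))]
    for x in range(430,640,10):
        q=P[(P[:,0]>=x)&(P[:,0]<x+10)]
        if len(q)>5: print(c,x,len(q),np.percentile(q[:,1],[1,99]).round(),np.median(q[:,2]).round(1))
    q=P[(P[:,0]>470)&(P[:,0]<590)]; print(rect(q))
plan([530,-164,190],270)
```

```text
57.998616396558624
scene 430 26 [-184. -167.] 31.7
scene 440 35 [-183. -143.] 31.9
scene 450 68 [-184. -144.] 31.9
scene 460 174 [-223. -105.] 31.8
scene 470 185 [-223. -106.] 31.7
scene 480 192 [-223. -105.] 31.7
scene 490 184 [-223. -106.] 31.7
scene 500 190 [-223. -105.] 31.7
scene 510 196 [-223. -106.] 31.8
scene 520 195 [-224. -105.] 31.7
scene 530 190 [-223. -105.] 31.7
scene 540 198 [-222. -107.] 31.7
scene 550 207 [-223. -105.] 32.0
scene 560 199 [-223. -105.] 31.4
scene 570 201 [-224. -107.] 31.7
scene 580 207 [-224. -106.] 31.8
scene 590 202 [-223. -106.] 31.5
scene 600 24 [-214. -107.] 32.2
(array([ 530. , -163.8]), 121.2, 120.0, 90.0)
side 430 63 [-184. -141.] 33.3
side 440 28 [-182. -143.] 33.5
side 450 37 [-200. -109.] 33.6
side 460 131 [-222. -103.] 33.5
side 470 128 [-222. -103.] 33.8
side 480 143 [-224. -103.] 34.0
side 490 150 [-222. -104.] 33.8
side 500 153 [-220. -104.] 33.9
side 510 149 [-223. -104.] 33.8
side 520 151 [-224. -104.] 33.7
side 530 142 [-221. -103.] 34.1
side 540 145 [-223. -104.] 33.9
side 550 135 [-221. -104.] 33.9
side 560 140 [-222. -104.] 33.5
side 570 132 [-225. -104.] 33.6
side 580 134 [-224. -105.] 34.0
side 590 133 [-221. -104.] 33.9
side 600 15 [-223. -107.] 32.8
(array([ 530. , -163.4]), 124.6, 120.4, 89.7)
shift [0.644, 1.5034, -0.1214] turn [0.0003, 0.0013, -0.0522] dist 410 yaw0 -99.4 q6 34
```

Request:
arm_command --rows '[[[0.08, 0.18, -0.06], [0, 0, 0]], [[0.16, 0.36, -0.12], [0, 0, 0]], [[0.24, 0.55, -0.12], [0, 0, 0]], [[0.32, 0.74, -0.12], [0, 0, -0.03]], [[0.4, 0.93, -0.12], [0, 0, -0.052]]]'

```text
clock: 36.85
position: [491.3, -6.6, 187.9]
ee_rot: [1.0, 0.002, -0.004, 0.001]
contact_force: [1.4, 0.3, -4.5]
gripper_width: 58.2
grasp_force: 68.1
```

Run:
```python
from h import *
plan([530.3,-163.6,90],270)
```

```text
shift [0.1569, 0.6279, 0.3912] turn [0.0003, 0.0025, 0.0011] dist 189 yaw0 -89.8 q6 72
```

Request:
arm_command --rows '[[[0.05, 0.2, 0.1], [0, 0, 0]], [[0.1, 0.4, 0.2], [0, 0.002, 0]], [[0.157, 0.6, 0.3], [0, 0.002, 0]], [[0.157, 0.628, 0.391], [0, 0.002, 0.001]], [[0.157, 0.628, 0.391], [0, 0.002, 0.001]]]'

```text
clock: 37.35
position: [526.5, -164.1, 84.7]
ee_rot: [1.0, -0.005, -0.006, -0.001]
contact_force: [-1.6, 0.8, -5.2]
gripper_width: 58.5
grasp_force: 68.1
```

Request:
arm_command --rows '[[[0, 0, 0], [0, 0, 0]], [[0, 0, 0], [0, 0, 0]]]'

```text
clock: 37.55
position: [531.7, -161.1, 92.3]
ee_rot: [1.0, -0.001, 0.001, 0.0]
contact_force: [0.2, 1.0, -4.1]
gripper_width: 58.3
grasp_force: 68.2
```

Run:
```python
from h import *
plan([530.3,-163.6,36],270)
```

```text
shift [-0.0062, 0.01, 0.2253] turn [0.0001, -0.0009, -0.0007] dist 56 yaw0 -90.1 q6 90
```

Request:
arm_command --rows '[[[-0.005, 0.01, 0.08], [0, 0, 0]], [[-0.005, 0.01, 0.15], [0, 0, 0]], [[-0.005, 0.01, 0.2], [0, 0, 0]], [[-0.005, 0.01, 0.215], [0, 0, 0]], [[-0.005, 0.01, 0.222], [0, 0, 0]]]'

```text
clock: 38.05
position: [531.5, -163.6, 37.8]
ee_rot: [1.0, -0.001, 0.002, 0.0]
contact_force: [-0.4, -0.4, -4.2]
gripper_width: 57.9
grasp_force: 68.1
```

Request:
arm_command --rows '[[[0, 0, 0], [0, 0, 0]], [[0, 0, 0.004], [0, 0, 0]], [[0, 0, 0.004], [0, 0, 0]]]'

```text
clock: 38.35
position: [531.4, -164.1, 37.1]
ee_rot: [1.0, -0.001, 0.003, 0.0]
contact_force: [-1.8, -0.6, -4.4]
gripper_width: 57.9
grasp_force: 68.1
```

Request:
arm_command --rows '[[[0, 0, 0.004], [0, 0, 0]], [[0, 0, 0.008], [0, 0, 0]], [[0, 0, 0.01], [0, 0, 0]], [[0, 0, 0.01], [0, 0, 0]]]'

```text
clock: 38.75
position: [532.1, -164.2, 35.6]
ee_rot: [1.0, -0.001, 0.003, 0.0]
contact_force: [-0.8, 0.5, 5.8]
gripper_width: 58.2
grasp_force: 69.1
```

Now in contact. I release and rise.

Request:
arm_command --rows '[[[0, 0, 0], [0, 0, 0]], [[0, 0, 0], [0, 0, 0]], [[0, 0, 0], [0, 0, 0]], [[0, 0, -0.04], [0, 0, 0]], [[0, 0, -0.2], [0, 0, 0]]]' --grip 1

```text
clock: 39.25
position: [527.8, -163.9, 81.2]
ee_rot: [1.0, -0.002, -0.003, -0.0]
contact_force: [-0.1, 0.7, 0.3]
gripper_width: 85.4
grasp_force: 0.0
```

Request:
arm_command --rows '[[[0, 0, -0.2], [0, 0, 0]], [[0, 0, -0.4], [0, 0, 0]], [[-0.2, 0, -0.45], [0, 0, 0]], [[-0.4, 0, -0.45], [0, 0, 0]], [[-0.56, 0, -0.45], [0, 0, 0]]]' --grip 0

```text
clock: 39.75
position: [388.2, -163.6, 197.0]
ee_rot: [1.0, -0.001, 0.003, 0.0]
contact_force: [0.0, -0.2, 0.3]
gripper_width: 12.2
grasp_force: 0.0
```

Run:
```python
from h import *
for c in ('scene','side','wrist'):
    im,d,ci=shot(c,c+'_pl'); W=cloud(ci,d)
    P=W[sel(W,(455,610),(-230,-100),(44,56))]; print(c,len(P), len(P)>5 and (rect(P),np.median(P[:,2])))
    P=W[sel(W,(415,465),(-195,-135),(70,84))]; print('knob',c,len(P), len(P)>5 and (rect(P),np.median(P[:,2])))
    if c!='wrist': red(c)
plan([405,-164,75],270)
```

```text
scene 1017 ((array([ 531.5, -165.8]), 100.8, 62.3, -0.5), np.float64(47.778561467659415))
knob scene 58 ((array([ 444.6, -163.3]), 19.5, 18.3, -73.1), np.float64(75.99532484612456))
scene 128 ((array([ 557.3, -343. ]), 23.0, 22.2, 20.0), array([ 558.7, -344.3,  161.6]))
side 790 ((array([ 532. , -164.7]), 104.2, 63.4, -1.3), np.float64(49.75046621752625))
knob side 64 ((array([ 445. , -162.6]), 20.4, 17.4, -46.8), np.float64(77.52748365211141))
side 38 ((array([ 555.6, -338. ]), 18.6, 10.1, -70.0), array([ 554.4, -335.2,  161.8]))
wrist 7349 ((array([ 504.3, -164.1]), 60.2, 45.3, 89.7), np.float64(50.411931821244025))
knob wrist 822 ((array([ 444.5, -162.5]), 19.2, 19.2, 12.3), np.float64(78.97751407987437))
shift [0.0521, 0.0001, 0.4884] turn [0.0003, -0.0022, -0.0008] dist 123 yaw0 -90.1 q6 90
```

View pics/scene_pl.png

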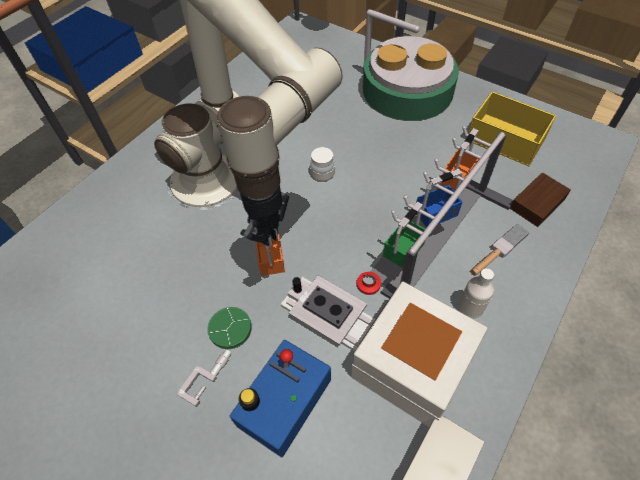

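Scene shows all three baskets hung at (460,165), (440,205) and (405,245), and the valve plate centred on the carrier at (328,303). The lever is up at (287,355). Now I push the knob home with shut fingers.

Request:
arm_command --rows '[[[0.09, 0.002, 0.15], [0, 0, 0]], [[0.09, 0.002, 0.3], [0, 0, 0]], [[0.09, 0.002, 0.45], [0, 0, 0]], [[0.09, 0.002, 0.56], [0, 0, 0]], [[0.09, 0.002, 0.56], [0, 0, 0]]]' --grip 0

```text
clock: 40.5
position: [412.0, -164.2, 52.5]
ee_rot: [1.0, -0.002, -0.002, 0.0]
contact_force: [0.1, -0.6, 0.8]
gripper_width: -0.2
grasp_force: 0.0
```

Request:
arm_command --rows '[[[0.02, 0, 0], [0, 0, 0]], [[0.04, 0, 0], [0, 0, 0]], [[0.06, 0, 0], [0, 0, 0]], [[0.08, 0, 0], [0, 0, 0]], [[0.11, 0, 0], [0, 0, 0]]]'

```text
clock: 41.0
position: [441.3, -164.5, 57.0]
ee_rot: [1.0, -0.001, 0.003, 0.0]
contact_force: [-2.4, 0.9, 1.2]
gripper_width: 0.0
grasp_force: 1.0
```

Request:
arm_command --rows '[[[0.035, 0, 0], [0, 0, 0]], [[0.07, 0, 0], [0, 0, 0]], [[0.105, 0, 0], [0, 0, 0]], [[0.14, 0, 0], [0, 0, 0]], [[0.175, 0, 0], [0, 0, 0]]]'

```text
clock: 41.5
position: [485.5, -164.5, 56.3]
ee_rot: [1.0, -0.001, 0.002, 0.0]
contact_force: [-2.3, -0.0, 1.9]
gripper_width: 0.0
grasp_force: 1.0
```

Request:
arm_command --rows '[[[0.035, 0, 0], [0, 0, 0]], [[0.07, 0, 0], [0, 0, 0]], [[0.105, 0, 0], [0, 0, 0]], [[0.14, 0, 0], [0, 0, 0]], [[0.175, 0, 0], [0, 0, 0]]]'

```text
clock: 42.0
position: [528.9, -164.6, 56.3]
ee_rot: [1.0, -0.001, 0.002, 0.0]
contact_force: [-1.7, 0.2, -0.3]
gripper_width: 0.1
grasp_force: 1.0
```

Request:
arm_command --rows '[[[0.035, 0, 0], [0, 0, 0]], [[0.07, 0, 0], [0, 0, 0]], [[0.1, 0, 0], [0, 0, 0]], [[0.13, 0, 0], [0, 0, 0]], [[0.15, 0, 0], [0, 0, 0]]]'

```text
clock: 42.5
position: [566.7, -164.7, 56.5]
ee_rot: [1.0, -0.001, 0.002, 0.0]
contact_force: [-2.0, -1.4, -1.5]
gripper_width: 0.0
grasp_force: 0.9
```

Request:
arm_command --rows '[[[0.02, 0, 0], [0, 0, 0]], [[0.04, 0, 0], [0, 0, 0]], [[0.05, 0, 0], [0, 0, 0]], [[0.06, 0, 0], [0, 0, 0]], [[0.065, 0, 0], [0, 0, 0]]]'

```text
clock: 43.0
position: [576.5, -164.8, 56.5]
ee_rot: [1.0, -0.002, -0.004, -0.0]
contact_force: [-15.8, 1.9, 9.2]
gripper_width: -0.1
grasp_force: 7.4
```

Request:
arm_command --rows '[[[0.004, 0, 0], [0, 0, 0]], [[0.008, 0, 0], [0, 0, 0]], [[0.012, 0, 0], [0, 0, 0]], [[0.012, 0, 0], [0, 0, 0]]]'

```text
clock: 43.4
position: [576.5, -164.8, 56.5]
ee_rot: [1.0, -0.002, -0.007, -0.0]
contact_force: [-18.5, 2.6, 13.4]
gripper_width: -0.2
grasp_force: 9.4
```

Request:
arm_command --rows '[[[-0.04, 0, 0], [0, 0, 0]], [[-0.15, 0, 0], [0, 0, 0]], [[-0.3, 0, -0.1], [0, 0, 0]], [[-0.45, 0, -0.3], [0, 0, 0]], [[-0.5, 0, -0.5], [0, 0, 0]]]'

```text
clock: 43.9
position: [461.7, -164.2, 169.1]
ee_rot: [1.0, -0.001, 0.001, 0.0]
contact_force: [2.1, -0.1, 1.5]
gripper_width: 0.1
grasp_force: 0.0
```

Run:
```python
from h import *
for c in ('scene','side','wrist'):
    im,d,ci=shot(c,c+'_end'); W=cloud(ci,d)
    P=W[sel(W,(560,640),(-195,-135),(66,84))]; print('knob',c,len(P), len(P)>5 and (rect(P),np.median(P[:,2])))
    if c!='wrist': red(c)
    P=W[sel(W,(600,720),(-230,-100),(28,38))]; print(c,len(P),len(P)>5 and np.percentile(P[:,0],[1,99]))
    for x,y in((627,311),(620.5,176),(614,41.5)): print(len(W[sel(W,(x-25,x+25),(y-12,y+12),(222,232))]),end=' ')
print(arm.read_state()['position'])
```

```text
knob scene 73 ((array([ 597.8, -164.4]), 20.0, 17.9, 69.1), np.float64(75.90828729033967))
scene 128 ((array([ 557.3, -343.2]), 22.7, 21.4, 77.4), array([ 558.8, -344. ,  161.5]))
scene 521 [601.87603624 638.2605734 ]
46 71 60 knob side 69 ((array([ 597.4, -163.6]), 21.0, 19.2, 84.3), np.float64(77.2336706744992))
side 0 0
side 615 [602.95535424 711.29182106]
136 122 83 knob wrist 426 ((array([ 590.1, -162.9]), 17.8, 6.1, 87.4), np.float64(78.47948341984734))
wrist 75 [600.01385574 601.32881372]
0 0 0 [ 464.82623475 -164.23448109  169.40953872]
```

View pics/side_end.png

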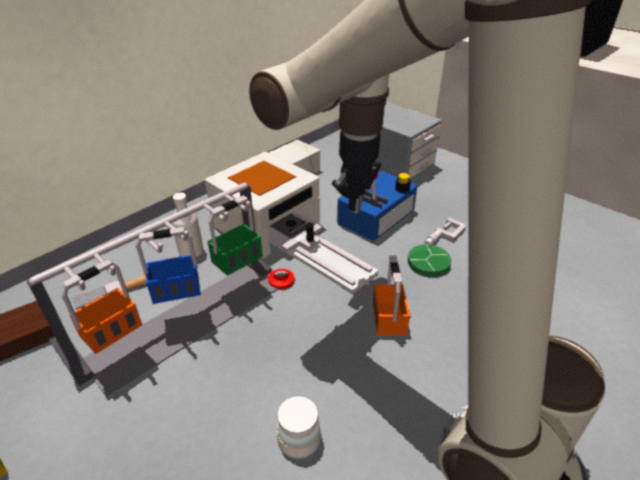

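Side shows the baskets hung and the carrier nearly in, with the knob at (310,233). It travelled 153 mm by measurement, so I check whether the wrist camera hit the light box.

Run:
```python
from h import *
s=arm.read_state(); e=np.array(arm.camera_info('wrist')['extrinsics'])
print(s['position'], e[:3,3]-s['position'], e[:3,2])
for c in('scene','side'):
    im,d,ci=shot(c); W=cloud(ci,d); P=W[sel(W,(600,720),(-260,-70),(134,146))]; print(c,np.percentile(P[:,0],[0.5,2,5]).round(1))
    P=W[sel(W,(600,720),(-260,-240),(90,130))]; print(len(P),np.percentile(P[:,0],[5,50]) if len(P) else '')
```

```text
[ 464.82623475 -164.23448109  169.40953872] [ 82.07426281  -0.56541033 144.53042123] [-3.15232155e-01  4.44751942e-04 -9.49014484e-01]
scene [659.8 661.  663. ]
0 
side [657.9 658.8 659.8]
76 [657.80892129 659.75232364]
```

Request:
arm_command --rows '[[[0, 0, 0.15], [0, 0, 0]], [[0.1, 0, 0.35], [0, 0, 0]], [[0.25, 0, 0.475], [0, 0, 0]], [[0.4, 0, 0.475], [0, 0, 0]], [[0.4, 0, 0.475], [0, 0, 0]]]'

```text
clock: 44.75
position: [568.5, -164.8, 46.6]
ee_rot: [1.0, -0.0, 0.001, 0.001]
contact_force: [-0.1, 0.7, 0.6]
gripper_width: 0.3
grasp_force: 0.0
```

Request:
arm_command --rows '[[[0.02, 0, 0], [0, 0, 0]], [[0.04, 0, 0], [0, 0, 0]], [[0.06, 0, 0], [0, 0, 0]], [[0.08, 0, 0], [0, 0, 0]], [[0.1, 0, 0], [0, 0, 0]]]'

```text
clock: 45.25
position: [576.3, -164.7, 50.0]
ee_rot: [1.0, -0.003, -0.013, -0.001]
contact_force: [-31.0, 3.8, 23.8]
gripper_width: -0.1
grasp_force: 15.8
```

Request:
arm_command --rows '[[[0.01, 0, 0], [0, 0, 0]], [[0.02, 0, 0], [0, 0, 0]], [[0.02, 0, 0], [0, 0, 0]]]'

```text
clock: 45.55
position: [576.2, -164.7, 50.1]
ee_rot: [1.0, -0.003, -0.017, -0.001]
contact_force: [-34.2, 4.0, 25.0]
gripper_width: -0.1
grasp_force: 17.3
```

Run:
```python
from h import *
im,d,ci=shot('side'); cv2.imwrite('pics/push.png',cv2.resize(im[150:270,250:410],(800,600)))
s=arm.read_state();print(s['position'],s['contact_force'],s['wrist_torque'])
```

```text
[ 576.16721062 -164.64777436   50.08584083] [-34.30304869   4.30138048  25.11060097] [1.41981148 9.1729018  0.12990804]
```

View pics/push.png

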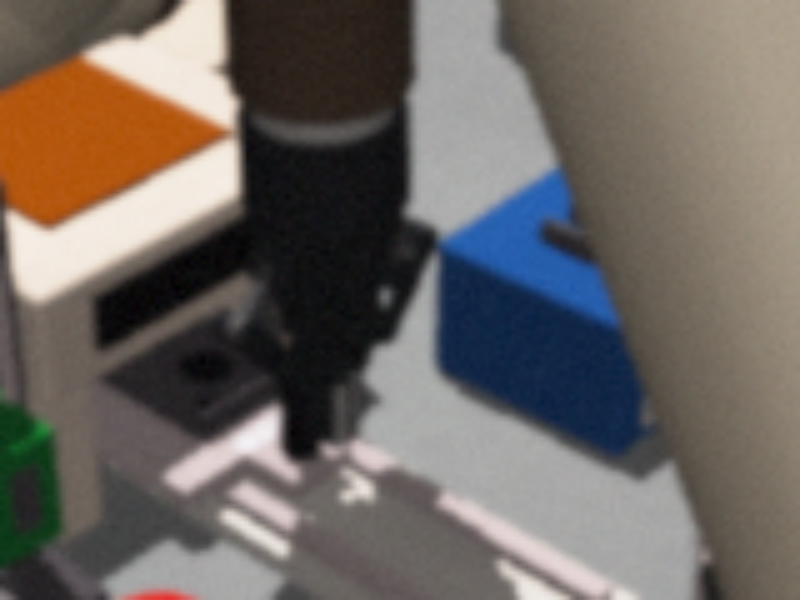

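The crop shows fingers on the knob only, clear of the box, and the valve plate lying flat in the slot at (200,370). It is a hard stop at the same x even with 34 N, and the knob stands 60 mm from the box front, so the carrier is home. I retreat, check and hand in.

Request:
arm_command --rows '[[[-0.06, 0, 0], [0, 0, 0]], [[-0.2, 0, 0], [0, 0, 0]], [[-0.4, 0, -0.1], [0, 0, 0]], [[-0.6, 0, -0.3], [0, 0, 0]], [[-0.65, 0, -0.5], [0, 0, 0]]]'

```text
clock: 46.1
position: [437.3, -164.2, 151.8]
ee_rot: [1.0, -0.002, -0.001, -0.0]
contact_force: [0.7, -0.1, 0.4]
gripper_width: -0.0
grasp_force: 0.0
```

Request:
arm_command --rows '[[[0, 0, -0.2], [0, 0, 0]], [[0, 0, -0.3], [0, 0, 0]], [[0, 0, -0.3], [0, 0, 0]]]'

```text
clock: 46.4
position: [443.7, -164.7, 232.6]
ee_rot: [1.0, -0.001, 0.008, 0.001]
contact_force: [0.4, 0.6, -0.4]
gripper_width: 0.4
grasp_force: 0.0
```

Run:
```python
from h import *
red('scene')
for c in('scene','side'):
    im,d,ci=shot(c); W=cloud(ci,d); hsv=cv2.cvtColor(im,cv2.COLOR_BGR2HSV)
    P=W[sel(W,(560,640),(-195,-135),(66,84))]; print('knob',c,rect(P))
    for x,y in((627,311),(620.5,176),(614,41.5)): print(len(W[sel(W,(x-25,x+25),(y-12,y+12),(222,232))]),end=' ')
    P=W[sel(W,(610,740),(-230,-100),(44,56))]; print('plate',len(P),len(P)>5 and (rect(P),np.median(P[:,2])))
print(arm.read_state()['position'],arm.read_state()['clock'])
print(arm.job_done())
```

```text
scene 128 ((array([ 558.3, -343.3]), 22.7, 21.7, 78.1), array([ 558.7, -344.3,  161.7]))
knob scene (array([ 597.8, -164.7]), 18.7, 17.8, -57.9)
48 72 63 plate 70 ((array([ 637.6, -165.3]), 60.5, 6.4, 89.9), np.float64(48.04809905085307))
knob side (array([ 596.7, -163.4]), 21.3, 19.1, -57.7)
137 123 83 plate 410 ((array([ 666.6, -164.2]), 66.9, 62.5, -1.2), np.float64(49.898740318865805))
[ 440.84375438 -164.14932041  226.62386462] 46.55
the job is handed in; nothing more can be done
None
```

The job is handed in at 46.6 s: the trip was proved and the lever re-armed, all three baskets hang on their own hooks, and the carrier, valve plate in its middle, is hard against its stop; camera travel was only about 153 mm of the 160, but 34 N moved it no further and the knob is about 60 mm from the light box.

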